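# Unload the bending die and rack the brackets bush leg down

### The job

The bending die on this repair bench is full of freshly formed angle brackets: take the red hold-down bridge off the die and stand it on the black mat, then lift every bracket out of its V cavity and set it in a pocket of the blue tray, one to a pocket, with the leg that carries the brass bush lying flat on the pocket floor (bush up) and the plain leg standing upright. When all brackets are in the tray, stand the bridge back on the die, squarely on its two red foot marks, and do not disturb the screwdriver, the cap or the hopper.

Things in the scene. Friction and masses are not known exactly. Their poses are not given: they have to be found in the camera images.
- die: Fixed bending die: dark plate 340 (x) x 220 (y) x 12 mm; at x = +-48, y = +-55 mm four V cavities along x, walls at 45 degrees, 26 mm long, open-ended; V bottoms 32 mm, wall tops 60 mm above the table. Red marks 34 x 114 mm at x = +-135, y = 0 for the bridge's feet. Origin: centre of underside, on the table; z up.
- bridge: Loose red hold-down bridge, about 0.5 kg: beam 310 (x) x 70 (y) x 8 mm, its top 70 mm above its feet, on feet 30 (x) x 110 (y) mm at x = +-135; 62 mm clear below. Black grip fin at the centre, 50 (x) x 14 (y) mm, from 70 to 106 mm above the feet. Same end for end. Origin: midway between the feet, level with their undersides; z up. Stands on the die at first, beam over the brackets.
- tray: Fixed blue tray 164 (x) x 127 (y) mm, four pockets 58 (x) x 56 (y) mm centred at x = +-48, y = +-30.5 mm. Pocket floors 4 mm, rims, divider and 38 mm wide middle rib 10 mm above the table. Origin: centre of the underside, on the table.
- mat: Fixed black rubber mat 340 (x) x 150 (y) x 4 mm, flat on the bench, where the bridge is parked. Origin: centre of its underside.
- screwdriver: Bystander: loose screwdriver, red handle, 200 mm long, lying on the bench.
- cap: Bystander: loose black round cap, 58 mm diameter, 14 mm high.
- hopper: Bystander: loose black bowl-shaped hopper, 100 mm diameter, 60 mm high.
- bracket1: Aluminium angle, 75 g, may be absent. Two square legs 8 mm thick, 42 mm from outer corner to free edge, 44 mm along the bend (x): a bush leg along (0,1,1), with a brass bush 18 mm wide, 5 mm proud on its inner face, and a plain leg along (0,-1,1). Origin: middle of the outer corner line; z points between the legs, straight up in the die. Its ends overhang the V by 9 mm, free to grip across 44 mm.
- bracket1_bush_edge (a point): Middle of the free edge of bracket1's bush leg, on the outer face, 42 mm from its origin.
- bracket1_plain_edge (a point): Middle of the free edge of bracket1's plain leg, on the outer face, 42 mm from its origin.
- bracket2: Another bracket like bracket1, same frame; may be absent.
- bracket2_bush_edge (a point): Middle of the free edge of bracket2's bush leg, on the outer face, 42 mm from its origin.
- bracket2_plain_edge (a point): Middle of the free edge of bracket2's plain leg, on the outer face, 42 mm from its origin.
- bracket3: Another bracket like bracket1, same frame; may be absent.
- bracket3_bush_edge (a point): Middle of the free edge of bracket3's bush leg, on the outer face, 42 mm from its origin.
- bracket3_plain_edge (a point): Middle of the free edge of bracket3's plain leg, on the outer face, 42 mm from its origin.
- bracket4: Another bracket like bracket1, same frame; may be absent.
- bracket4_bush_edge (a point): Middle of the free edge of bracket4's bush leg, on the outer face, 42 mm from its origin.
- bracket4_plain_edge (a point): Middle of the free edge of bracket4's plain leg, on the outer face, 42 mm from its origin.
Things that resemble listed ones, but are neither listed nor needed, are in the scene too. What is shaped like the bracket2 but orange or turquoise is not meant. What is shaped like the bracket1 but purple is not meant.

How it is judged:
By the outcome, as a careful person would: the job done as asked, in the order asked, and still so for the second after the job is handed in, with the robot touching nothing.
Of bracket1, bracket2, bracket3, bracket4 only 3 to 4 are there at a start; the rules pass over those that are not, and their reading is None.
At some moment in a run one of bridge may be knocked a few centimetres aside while the robot is not near it.
It also fails if it takes over 210 s, if anything falls off the work surface, if the arm or the gripper's body presses on something with over 40 N, if the wrist force passes 120 N, or if a joint passes its speed limit or range.

### The arm

A 7-joint arm with a two-finger parallel gripper is mounted at the origin on the work surface. World frame = base frame: x ahead of the robot, y to its left, z up, the work surface at z = 0. Lengths are in m, angles in degrees, forces in N, time in s.
With the tool pointing down it reaches from about 0.425 to 0.825 m from the base axis. Payload 3.6 kg.
Tool frame: the origin (TCP) lies at the very end of the fingers, on their centre line; the grasp point (between the pads) lies robot.grip_depth behind it (robot.grip_depth is the distance from the TCP to the grasp point, in m); z points along the fingers, y is the line along which they close (so a half turn about z gives the same grasp; the last joint's range is limited). The gripper opens to 93 mm and grips with 3 to 60 N. Pads are 15 mm wide; open, the fingers measure 128 mm over their backs; the gripper's body (75 mm by 188 mm) begins 65 mm behind the grasp point.
Start: joints at [-78.81, 35.231, -0.722, 81.555, 0.464, 63.22, -2.315], TCP at [0.143, 0.634, 0.219] pointing down, gripper open.
Joint ranges: [-178.69, 178.69], [-17.37, 117.87], [-77.05, 75.6], [15.02, 138.74], [-78.02, 258.01], [0.78, 113.62], [-162.83, 162.83]. Speed limits (degrees/s): [159.86, 159.86, 180, 180, 180, 180, 180].

### API

Orientations are given as [roll, pitch, yaw] about the fixed x, y, z axes, in that order (R = Rz(yaw) Ry(pitch) Rx(roll)).
In Python, from bench import robot gives the robot as it stands. The module is installed in compiled form; this text tells all that it offers.
- The arm moves only by the tool carry_out, never from a script. Its argument "commands" is a list of rows, each a list of 3 entries, a list of its own where there are three numbers: the shift along the tool's x, y, z in m, then the turn, a rotation vector about the tool's x, y, z in degrees, then the finger opening in m, from 0 to 0.093. A call has 1 to 5 rows; each row is the pose to reach, as a shift and turn from the pose commanded when the call began, along the tool's axes at that moment; what a row does not reach only later rows make up. A row lasts 1/8 s, in which the tool goes at most 62.5 mm and 10.7 degrees, less where a joint would pass 70% of its speed; a pose out of reach is approached as far as the arm can. A call with a gripper value outside its range is refused whole. The fingers move at their own pace and stop on an object; "force" is the grip in N (left out, the last holds). Time passes only in rows, so rows that repeat a pose let the fingers close. It gives the time, the measured TCP pose, the force, the opening and the grip force at its end, in the units of the state.
- robot.sense(): the state, without advancing time (a new reading comes with each control period).
- robot.capture(name): name is "side" or "top"; returns a dict with "image" (480x640x3 uint8, blue, green, red), "K" (3x3 intrinsics, pixels), "dist" ([k1, k2, p1, p2, k3] as OpenCV has them; the pictures are not rectified), "rvec" (rotation vector, rad) and "tvec" (3), from world to camera coordinates, as OpenCV has them. Camera axes: x right, y down, z forward; pixel columns grow to the right and rows downward; lengths in m; the calibration is good to about 2 mm. A picture is of the moment at which its call begins. There is no depth.
- robot.sign_off(): hands the job in; it is judged then, once.
The state is a dict: "time_s": time; "joint_pos": joint angles; "dq": joint speeds; "joint_efforts": joint torques, N m; "position": TCP position; "tcp_rot": TCP orientation; "contact_force": force on the tool from outside, world axes, zero at the start; "torque": the same for the moment, N m; "finger_gap": opening from 0.0 (shut) to 1.0 (fully open); "finger_force": force on a finger pad.
Only numpy, scipy, OpenCV 4.12 (cv2) and the standard library are available. Lean on these libraries where they do the work, as an engineer would, in place of code of your own. Each camera call takes 0.05 s, during which the arm holds its last target. There are 200 camera calls.

## Working session

There is one attempt and no reset: what is moved stays moved. The work goes in short steps, Python scripts to look and compute and a tool call to move; the robot and the scene stay as the last step left them, time stands still between calls to the robot, and variables do not carry over. Pictures are saved under pics/ and viewed, at most 14 in all, crops included, and the job is handed in when it is done.

Besides the shell and the picture viewer there is one more tool, called after "Request:" as name(argument=value, ...), one argument or row to a line, values as JSON. carry_out: Moves the arm, as the interface text tells. Its arguments: {"type":"object","properties":{"commands":{"type":"array"},"force":{"type":"number"}},"required":["commands"]}

```bash
mkdir -p pics
python3 - <<'E'
from bench import robot
import cv2,pickle
print(robot.sense(),robot.grip_depth)
for n in("side","top"):
    c=robot.capture(n);cv2.imwrite(f"pics/{n}0.png",c["image"]);pickle.dump(c,open(f"{n}0.pkl","wb"))
    print(n,c["K"],c["dist"],c["rvec"],c["tvec"])
E
```

```text
{'time_s': 0.0, 'joint_pos': array([-78.81243944,  35.28774628,  -0.72231829,  81.63995016,
         0.46603325,  63.21985182,  -2.3151801 ]), 'dq': array([-0.07000685, -0.00830941,  0.08284351, -0.08287502, -0.03766866,
        0.03540639,  0.03542465]), 'joint_efforts': array([ 2.00485683e-04, -4.58921921e+01,  2.09093825e-01, -1.65745729e+01,
       -6.10872265e-02,  2.03207613e-02,  2.31512668e-04]), 'position': array([0.14279786, 0.63331351, 0.21750619]), 'tcp_rot': array([-1.79855418e+02,  4.09540262e-03,  1.67297911e+02]), 'contact_force': array([ 0.41541251, -0.28394731, -0.26683687]), 'torque': array([ 0.01849211,  0.02565546, -0.03498104]), 'finger_force': 0.0, 'finger_gap': 0.9976068216584104} 0.0188
side [[521.39668887   0.         314.59390362]
 [  0.         521.39668887 244.79282673]
 [  0.           0.           1.        ]] [0.01083952 0.         0.         0.         0.        ] [ 1.06899182 -2.43952687  0.9646548 ] [0.42563819 0.3994982  0.68694566]
top [[527.60957887   0.         320.22286526]
 [  0.         527.60957887 240.04053772]
 [  0.           0.           1.        ]] [0.04763151 0.         0.         0.         0.        ] [ 2.21167921 -2.1481938   0.06926276] [-0.00499501  0.62852789  1.16655432]
```

View pics/top0.png

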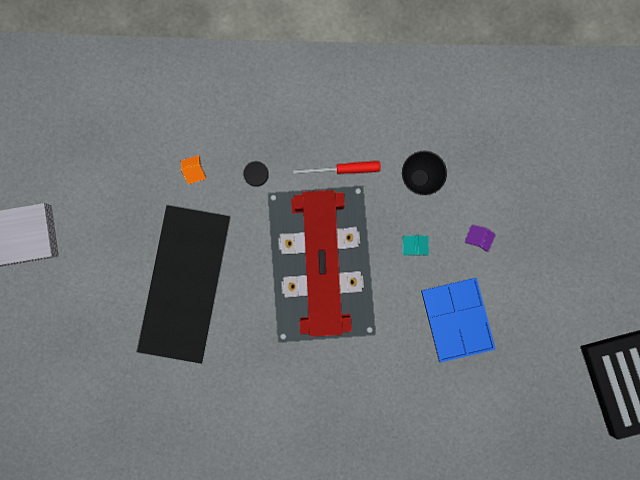

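View pics/side0.png

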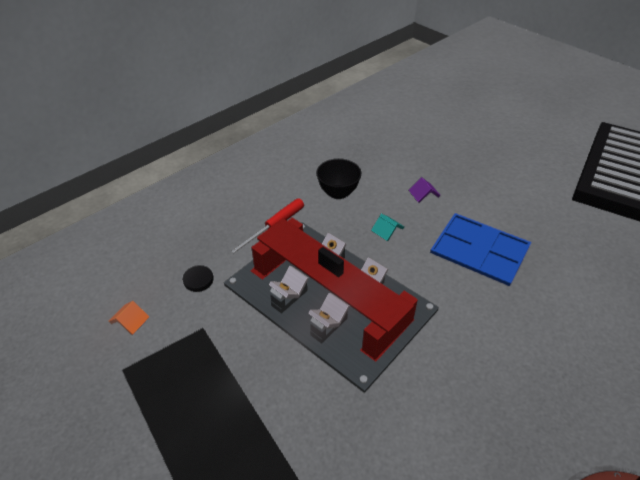

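Top view: die at about (322,264) with four light brackets at (292,242), (294,286), (348,238) and (350,282), under the red bridge with its fin at (322,262). Mat is at (184,284), blue tray at (458,320), screwdriver at (340,168), cap at (256,173) and hopper at (424,172). The orange (193,169), turquoise (415,245) and purple (480,238) pieces are decoys.

```bash
cat > h.py <<'E'
import cv2,numpy as np,pickle
from scipy.spatial.transform import Rotation as Rn
def load(n): return pickle.load(open(n+".pkl","rb"))
def snap(n,tag):
    from bench import robot
    c=robot.capture(n);pickle.dump(c,open(n+tag+".pkl","wb"));return c
def ray(c,p):
    p=np.array(p,float).reshape(-1,1,2)
    u=cv2.undistortPoints(p,c["K"],np.array(c["dist"])).reshape(-1,2)
    R=cv2.Rodrigues(np.array(c["rvec"]))[0];t=np.array(c["tvec"]).ravel()
    return -R.T@t,np.c_[u,np.ones(len(u))]@R
def plane(c,p,z):
    o,d=ray(c,p);return o+d*((z-o[2])/d[:,2])[:,None]
def proj(c,P): return cv2.projectPoints(np.array(P,float).reshape(-1,3),np.array(c["rvec"]),np.array(c["tvec"]),c["K"],np.array(c["dist"]))[0].reshape(-1,2)
def tri(c1,p1,c2,p2):
    o1,d1=ray(c1,p1);o2,d2=ray(c2,p2);out=[]
    for a,b in zip(d1,d2):
        s=np.linalg.lstsq(np.c_[a,-b],o2-o1,rcond=None)[0];out.append((o1+s[0]*a+o2+s[1]*b)/2)
    return np.array(out)
def rect(c,mask,z,biggest=True):
    cs,_=cv2.findContours(mask.astype(np.uint8),cv2.RETR_EXTERNAL,cv2.CHAIN_APPROX_NONE)
    k=max(cs,key=cv2.contourArea)
    P=plane(c,k.reshape(-1,2),z)[:,:2]
    (x,y),(w,h),a=cv2.minAreaRect((P*1000).astype(np.float32))
    if w<h: w,h,a=h,w,a+90
    return np.array([x/1000,y/1000]),w,h,(a+90)%180-90
def hsv(c): return cv2.cvtColor(c["image"],cv2.COLOR_BGR2HSV)
E
python3 - <<'E'
from h import *
c=load("top0");h=hsv(c);H,S,V=[h[...,i] for i in range(3)]
print("cam",ray(c,[[320,240]])[0],ray(load("side0"),[[320,240]])[0])
blue=(H>100)&(H<125)&(S>150)
print("tray",rect(c,blue,.010))
def win(m,x0,x1,y0,y1):
    o=np.zeros_like(m);o[y0:y1,x0:x1]=m[y0:y1,x0:x1];return o
print("mat",rect(c,win(V<50,120,245,195,375),.004))
red=((H<8)|(H>172))&(S>150)
r=win(red,280,370,182,350)
print("bridge",rect(c,r,.07+.012))
beam=cv2.morphologyEx(win(red,280,370,210,314).astype(np.uint8),cv2.MORPH_OPEN,np.ones((3,3)))
print("beam",rect(c,beam,.082))
fin=win(V<45,310,335,235,290);print("fin",rect(c,fin,.118),np.argwhere(fin).mean(0))
die=win((V<100)&(V>35)&(S>25),255,385,178,350)|r
print("V,S die/bg",h[195,285],h[300,265],h[330,355])
print("die",rect(c,die,.012))
print("screws",plane(c,[[273,198],[358,191],[283,337],[369,330]],.012))
big=cv2.resize(c["image"][175:350,260:385],None,fx=4.5,fy=4.5,interpolation=cv2.INTER_CUBIC)
s=load("side0")["image"][200:380,220:440];big2=cv2.resize(s,None,fx=2.9,fy=2.9,interpolation=cv2.INTER_CUBIC)
big=cv2.resize(big,None,fx=.76,fy=.76);hh=min(len(big),len(big2));im=np.hstack([big[:hh],big2[:hh]])
print(im.shape)
im=im[:600,:800] if im.shape[1]<=800 else cv2.resize(im,(800,int(im.shape[0]*800/im.shape[1])))
cv2.imwrite("pics/crop1.png",im)
E
```

```text
cam [0.54243978 0.00139331 1.20899891] [0.14713081 0.43080163 0.77808965]
tray (array([ 0.46031378, -0.29974432]), 163.9087371826172, 127.6962661743164, 15.0287446975708)
mat (array([0.52280927, 0.32102731]), 337.5711669921875, 148.00865173339844, -8.213386535644531)
bridge (array([0.57723706, 0.01041784]), 309.49139404296875, 113.68992614746094, 4.704072952270508)
beam (array([0.57920819, 0.00810759]), 223.59259033203125, 69.42529296875, 4.699839115142822)
fin (array([0.5535719 , 0.00255545]), 0.0, 0.0, 0.0) [263.         321.18181818]
V,S die/bg [103  36  84] [ 99  14 131] [99 31 81]
die (array([0.57787988, 0.01109112]), 338.0816955566406, 217.80300903320312, 6.0439300537109375)
screws [[ 0.72248074  0.12426151  0.012     ]
 [ 0.74410701 -0.06965694  0.012     ]
 [ 0.408926    0.0904273   0.012     ]
 [ 0.43026658 -0.1018125   0.012     ]]
(522, 1065, 3)
```

View pics/crop1.png

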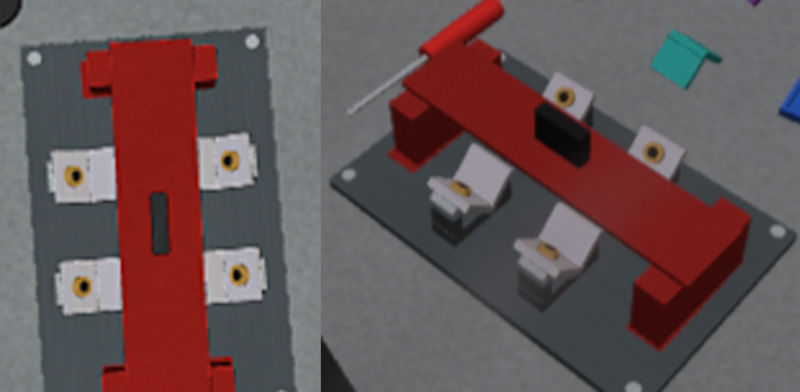

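All four brackets are the plain aluminium ones with brass bushes. In both views the bush leg is the outer leg: at the left pair it points left, at the right pair it points right. Next I refine the fin position.

```bash
cat >> h.py <<'E'
def bridge(c,box,z0,):
    """red blob in box -> beam pose (foot level z0) and fin centre"""
    h=hsv(c);H,S,V=[h[...,i].astype(int) for i in range(3)]
    x0,x1,y0,y1=box;w=np.zeros(H.shape,bool);w[y0:y1,x0:x1]=1
    red=((H<8)|(H>172))&(S>150)&w
    b=cv2.morphologyEx(red.astype(np.uint8),cv2.MORPH_CLOSE,np.ones((25,25)))
    fin=(b>0)&~red&w&(S<120)&(V<80)
    fin=cv2.erode(b,np.ones((9,9))).astype(bool)&fin
    return rect(c,red,z0+.07),rect(c,fin,z0+.106),int(fin.sum())
def go(pos,rpy,lift=None):
    """shift and rotvec in current tool axes to reach TCP pos, rpy"""
    from bench import robot
    s=robot.sense();R0=Rn.from_euler("xyz",s["tcp_rot"],degrees=True);R1=Rn.from_euler("xyz",rpy,degrees=True)
    print("at",s["position"].round(4),s["tcp_rot"].round(2),"F",s["contact_force"].round(1),"j",s["joint_pos"].round(0),"t",s["time_s"])
    print("shift",R0.inv().apply(np.array(pos)-s["position"]).round(4),"turn",(R0.inv()*R1).as_rotvec(degrees=True).round(2))
E
python3 - <<'E'
from h import *
c=load("top0")
print(bridge(c,(280,370,182,350),.012))
s=load("side0")
# fin top corners by eye in both: project guess
for P in ([.5772,.0104,.118],[.5772,.008,.118]): print(proj(c,[P]),proj(s,[P]))
h=hsv(s);m=np.zeros(h.shape[:2],bool);m[240:280,312:350]=(h[240:280,312:350,2]<40)
ys,xs=np.nonzero(m);print("side fin",m.sum(),xs.min(),xs.max(),ys.min(),ys.max())
go([.5772,.009,.25],[180,0,184.7])
E
```

```text
((array([0.57723706, 0.01041784]), 309.49139404296875, 113.68992614746094, 4.704072952270508), (array([0.57719757, 0.0081017 ]), 48.04037857055664, 12.249794960021973, 5.016589164733887), 139)
[[320.53625012 261.43744023]] [[330.54232214 254.72650867]]
[[321.69680709 261.47130909]] [[331.55642599 254.02035695]]
side fin 454 319 344 243 276
at [0.1428 0.6334 0.2176] [-179.87    0.    167.3 ] F [-1.2  0.  -0.3] j [-79.  35.  -1.  82.   0.  63.  -2.] t 0.1
shift [-0.5611 -0.5136 -0.0312] turn [ -0.13  -0.02 -17.4 ]
```

Request:
carry_out(
  commands=[
    [[-0.187, -0.171, -0.01], [0, 0, 0], 0.093],
    [[-0.187, -0.171, -0.01], [0, 0, 0], 0.093],
    [[-0.187, -0.171, -0.01], [0, 0, 0], 0.093],
    [[-0.187, -0.171, -0.01], [0, 0, 0], 0.06],
    [[-0.187, -0.171, -0.01], [0, 0, 0], 0.06],
  ],
  force=45,
)

```text
time_s: 0.72
position: [0.2918, 0.421, 0.2287]
tcp_rot: [-179.8, 0.1, 166.7]
contact_force: [0.1, 0.5, -0.4]
finger_gap: 0.834
finger_force: 0.0
```

Request:
carry_out(
  commands=[
    [[-0.187, -0.171, -0.01], [0, 0, 0], 0.06],
    [[-0.187, -0.171, -0.01], [0, 0, 0], 0.06],
    [[-0.187, -0.171, -0.01], [0, 0, 0], 0.06],
    [[-0.187, -0.171, -0.01], [0, 0, 0], 0.06],
    [[-0.187, -0.171, -0.01], [0, 0, 0], 0.06],
  ],
)

```text
time_s: 1.35
position: [0.4353, 0.2141, 0.2387]
tcp_rot: [-179.9, 0.1, 166.8]
contact_force: [-1.4, 1.2, 0.8]
finger_gap: 0.645
finger_force: 0.0
```

Request:
carry_out(
  commands=[
    [[-0.187, -0.171, -0.01], [0, 0, -17.5], 0.06],
    [[-0.187, -0.171, -0.01], [0, 0, -17.5], 0.06],
    [[-0.187, -0.171, -0.01], [0, 0, -17.5], 0.06],
    [[-0.187, -0.171, -0.01], [0, 0, -17.5], 0.06],
    [[-0.187, -0.171, -0.01], [0, 0, -17.5], 0.06],
  ],
)

```text
time_s: 1.98
position: [0.5791, 0.007, 0.248]
tcp_rot: [-179.9, 0.0, -175.5]
contact_force: [-0.5, -0.1, -0.1]
finger_gap: 0.64
finger_force: 0.0
```

Run:
```python
from h import *
go([.577,.008,.087],[180,0,184.8])
```

```text
at [0.5791 0.007  0.248 ] [-1.7989e+02  1.0000e-02 -1.7551e+02] F [-0.5 -0.1 -0.1] j [-5. 27.  4. 91. -2. 61. 93.] t 1.975
shift [0.0021 0.0015 0.161 ] turn [-0.11  0.01 -0.31]
```

Request:
carry_out(
  commands=[
    [[0.002, 0.0015, 0.05], [0, 0, -0.3], 0.06],
    [[0.002, 0.0015, 0.1], [0, 0, -0.3], 0.06],
    [[0.002, 0.0015, 0.14], [0, 0, -0.3], 0.05],
    [[0.002, 0.0015, 0.16], [0, 0, -0.3], 0.05],
    [[0.002, 0.0015, 0.16], [0, 0, -0.3], 0.05],
  ],
)

```text
time_s: 2.6
position: [0.5735, 0.015, 0.0867]
tcp_rot: [179.9, -0.3, -174.7]
contact_force: [0.2, 0.6, 0.6]
finger_gap: 0.537
finger_force: 0.0
```

Request:
carry_out(
  commands=[
    [[0, 0, 0], [0, 0, 0], 0],
    [[0, 0, 0], [0, 0, 0], 0],
    [[0, 0, 0], [0, 0, 0], 0],
    [[0, 0, 0], [0, 0, 0], 0],
    [[0, 0, 0], [0, 0, 0], 0],
  ],
)

```text
time_s: 3.22
position: [0.5759, 0.0091, 0.0894]
tcp_rot: [-179.8, 0.1, -175.0]
contact_force: [0.3, -3.5, 3.3]
finger_gap: 0.147
finger_force: 45.0
```

Request:
carry_out(
  commands=[
    [[0, 0, 0], [0, 0, 0], 0],
    [[0, 0, -0.01], [0, 0, 0], 0],
    [[0, 0, -0.02], [0, 0, 0], 0],
    [[0, 0, -0.04], [0, 0, 0], 0],
    [[0, 0, -0.04], [0, 0, 0], 0],
  ],
)

```text
time_s: 3.85
position: [0.5763, 0.0128, 0.1298]
tcp_rot: [179.9, 0.2, -174.8]
contact_force: [0.2, 0.5, -5.7]
finger_gap: 0.146
finger_force: 45.0
```

Run:
```python
from h import *
go([.5228,.321,.25],[180,0,171.8])
```

```text
at [0.5763 0.0128 0.1298] [ 179.95    0.19 -174.83] F [ 0.2  0.5 -5.7] j [ -5.  34.   3. 100.  -2.  45.  94.] t 3.85
shift [ 0.0251  0.3119 -0.12  ] turn [ 0.08  0.18 13.37]
```

Request:
carry_out(
  commands=[
    [[0, 0, -0.04], [0, 0, 0], 0],
    [[0, 0, -0.08], [0, 0, 0], 0],
    [[0.005, 0.04, -0.1], [0, 0, 2], 0],
    [[0.01, 0.09, -0.1], [0, 0, 4], 0],
    [[0.015, 0.14, -0.1], [0, 0, 6], 0],
  ],
)

```text
time_s: 4.47
position: [0.5465, 0.1515, 0.2278]
tcp_rot: [180.0, -0.1, 179.0]
contact_force: [0.7, 0.0, -5.8]
finger_gap: 0.148
finger_force: 45.0
```

Run:
```python
from h import *
go([.5228,.321,.2],[180,0,171.8])
```

```text
at [0.5465 0.1515 0.2278] [ 1.7998e+02 -1.1000e-01  1.7904e+02] F [ 0.7  0.  -5.8] j [-20.  27.   4.  95.  -2.  58.  74.] t 4.475
shift [0.0265 0.1691 0.0279] turn [ 0.02 -0.12  7.24]
```

Request:
carry_out(
  commands=[
    [[0.008, 0.05, 0.01], [0, 0, 2], 0],
    [[0.016, 0.1, 0.02], [0, 0, 5], 0],
    [[0.024, 0.15, 0.03], [0, 0, 7], 0],
    [[0.026, 0.167, 0.04], [0, 0, 7.3], 0],
    [[0.026, 0.167, 0.04], [0, 0, 7.3], 0],
  ],
)

```text
time_s: 5.1
position: [0.5222, 0.3183, 0.1863]
tcp_rot: [-179.9, -0.3, 172.0]
contact_force: [-0.1, -0.2, -6.3]
finger_gap: 0.148
finger_force: 45.0
```

Request:
carry_out(
  commands=[
    [[0, 0, 0.02], [0, 0, 0], 0],
    [[0, 0, 0.04], [0, 0, 0], 0],
    [[0, 0, 0.06], [0, 0, 0], 0],
    [[0, 0, 0.06], [0, 0, 0], 0],
    [[0, 0, 0.06], [0, 0, 0], 0],
  ],
)

```text
time_s: 5.72
position: [0.5258, 0.3158, 0.1296]
tcp_rot: [180.0, 0.1, 171.7]
contact_force: [0.4, 0.6, -6.6]
finger_gap: 0.148
finger_force: 45.0
```

Run:
```python
from h import *
go([.5228,.321,.081],[180,0,171.8])
```

```text
at [0.5258 0.3158 0.1296] [1.7999e+02 1.0000e-01 1.7168e+02] F [ 0.4  0.6 -6.6] j [-36.  37.   5.  94.  -4.  49.  52.] t 5.725
shift [0.0038 0.0047 0.0486] turn [ 0.01  0.1  -0.12]
```

Request:
carry_out(
  commands=[
    [[0.003, 0.004, 0.02], [0, 0, 0], 0],
    [[0.003, 0.004, 0.038], [0, 0, 0], 0],
    [[0.003, 0.004, 0.043], [0, 0, 0], 0],
    [[0.003, 0.004, 0.046], [0, 0, 0], 0],
    [[0.003, 0.004, 0.048], [0, 0, 0], 0],
  ],
)

```text
time_s: 6.35
position: [0.523, 0.3216, 0.0816]
tcp_rot: [179.9, 0.1, 171.8]
contact_force: [-0.3, -0.4, -5.3]
finger_gap: 0.146
finger_force: 45.0
```

Request:
carry_out(
  commands=[
    [[0, 0, 0], [0, 0, 0], 0],
    [[0, 0, 0], [0, 0, 0], 0],
    [[0, 0, 0], [0, 0, 0], 0],
  ],
)

```text
time_s: 6.72
position: [0.5229, 0.3218, 0.0814]
tcp_rot: [179.9, 0.1, 171.8]
contact_force: [1.5, -0.1, -3.3]
finger_gap: 0.147
finger_force: 45.0
```

Request:
carry_out(
  commands=[
    [[0, 0, 0.001], [0, 0, 0], 0],
    [[0, 0, 0.001], [0, 0, 0], 0],
    [[0, 0, 0.001], [0, 0, 0], 0.03],
    [[0, 0, 0.001], [0, 0, 0], 0.05],
    [[0, 0, 0.001], [0, 0, 0], 0.06],
  ],
)

```text
time_s: 7.35
position: [0.5221, 0.3216, 0.0795]
tcp_rot: [-180.0, -0.0, 171.8]
contact_force: [-0.8, -0.2, 0.8]
finger_gap: 0.423
finger_force: 0.0
```

Request:
carry_out(
  commands=[
    [[0, 0, 0], [0, 0, 0], 0.06],
    [[0, 0, -0.02], [0, 0, 0], 0.06],
    [[0, 0, -0.07], [0, 0, 0], 0.06],
    [[0, 0, -0.12], [0, 0, 0], 0.06],
    [[0, 0, -0.17], [0, 0, 0], 0.06],
  ],
)

```text
time_s: 7.98
position: [0.522, 0.3213, 0.2511]
tcp_rot: [-180.0, -0.0, 171.8]
contact_force: [0.6, 0.6, -0.2]
finger_gap: 0.643
finger_force: 0.0
```

Run:
```python
from h import *
from bench import robot
print(robot.sense()["position"],robot.sense()["contact_force"])
for n in("side","top"):
    c=snap(n,"1");cv2.imwrite(f"pics/{n}1.png",c["image"])
c=load("top1")
im=np.vstack([cv2.resize(c["image"][175:375,120:400],None,fx=2,fy=2)]);
s=cv2.resize(load("side1")["image"][190:400,150:560],None,fx=1.2,fy=1.2)
print(im.shape,s.shape)
cv2.imwrite("pics/t1.png",im);cv2.imwrite("pics/s1.png",cv2.resize(load("side1")["image"][200:380,210:450],(800,600),interpolation=cv2.INTER_CUBIC))
```

```text
[0.52198287 0.32131583 0.25114614] [ 0.61322678  0.55708248 -0.19663608]
(400, 560, 3) (252, 492, 3)
```

View pics/top1.png

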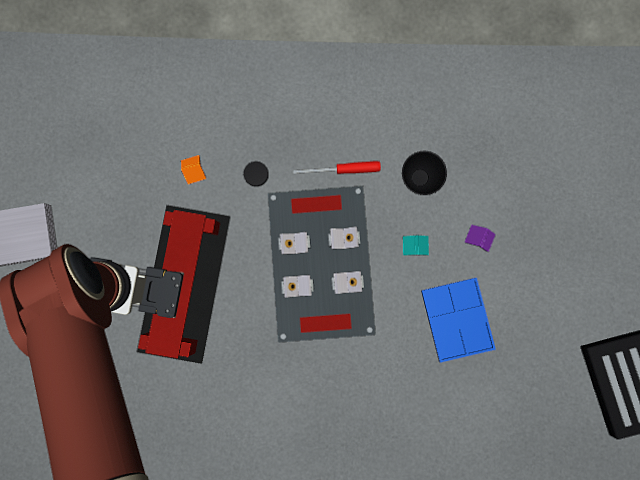

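View pics/s1.png

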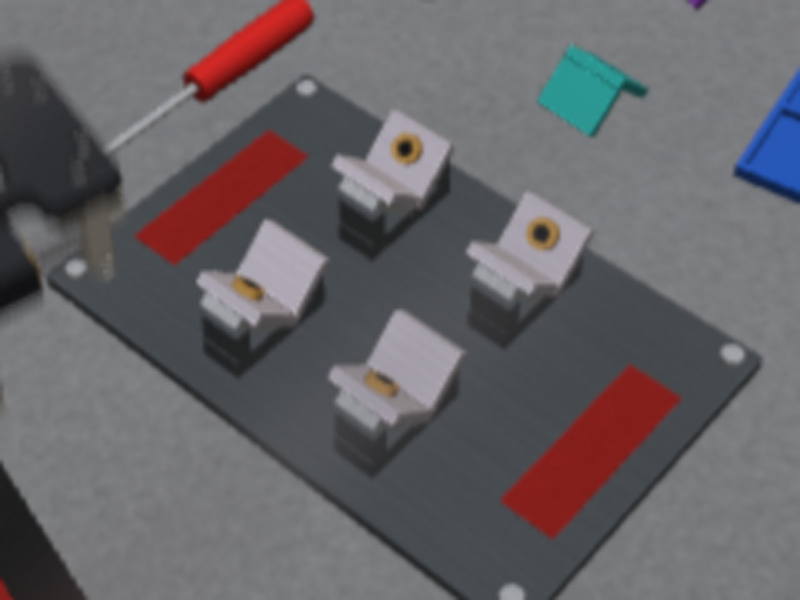

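The bridge stands on the mat and all four brackets are exposed, with bushes at (290,243), (293,286), (349,238) and (348,282) in the top view. Next I get the die pose from the red marks and the bracket positions.

Run:
```python
from h import *
c=load("top1");h=hsv(c);H,S,V=[h[...,i].astype(int) for i in range(3)]
red=((H<8)|(H>172))&(S>150)
m=[]
for y0,y1 in((190,216),(308,336)):
    w=np.zeros_like(red);w[y0:y1,285:358]=red[y0:y1,285:358];r=rect(c,w,.012);print(r)
    ys,xs=np.nonzero(w);m.append(plane(c,np.c_[xs,ys],.012).mean(0)[:2])
m=np.array(m);ctr=m.mean(0);d=m[0]-m[1];yaw=np.degrees(np.arctan2(d[1],d[0]))
print("die",ctr,yaw,np.linalg.norm(d))
R=Rn.from_euler("z",yaw,degrees=True).as_matrix()
for n,(x0,x1,y0,y1) in dict(A=(276,316,228,258),B=(276,318,272,300),C=(324,364,224,254),D=(328,368,268,298)).items():
    w=np.zeros_like(red);w[y0:y1,x0:x1]=((V>120)|((H<30)&(S>90)))[y0:y1,x0:x1]
    r=rect(c,w,.0635);p=R.T@np.r_[r[0]-ctr,0]
    print(n,w.sum(),r,"in die",p[:2].round(4))
    for sx in(-1,1):pass
for X in(48,-48):
  for Y in(55,-55): print(X,Y,ctr+(R@[X/1e3,Y/1e3,0])[:2],proj(c,np.r_[ctr+(R@[X/1e3,Y/1e3,0])[:2],.0635]))
b=bridge(c,(130,235,195,370),.004);print(b)
```

```text
(array([0.71196161, 0.02530656]), 113.41271209716797, 32.79253005981445, -83.83354330062866)
(array([ 0.44335086, -0.00347673]), 113.4866943359375, 33.06566619873047, -83.92391729354858)
die [0.57765645 0.01080323] 6.061315291284974 0.2700252873302733
A 596 (array([0.61787811, 0.07044507]), 67.64275360107422, 45.39010238647461, -85.15846490859985) in die [0.0463 0.0551]
B 608 (array([0.5250921 , 0.06044958]), 67.2192153930664, 44.88309097290039, -83.38358163833618) in die [-0.047   0.0549]
C 591 (array([ 0.63210187, -0.03798631]), 67.49140930175781, 45.28170394897461, -85.16924953460693) in die [ 0.049  -0.0543]
D 611 (array([ 0.53622205, -0.04845106]), 67.31502532958984, 44.53679656982422, -83.53817701339722) in die [-0.0475 -0.0545]
48 55 [0.61958051 0.0705642 ] [[293.66659857 241.97044248]]
48 -55 [ 0.6311957  -0.03882084] [[344.05208962 238.09549859]]
-48 55 [0.5241172 0.0604273] [[296.88152959 286.11886327]]
-48 -55 [ 0.5357324  -0.04895774] [[347.59369123 282.22770665]]
((array([0.52276971, 0.31130609]), 310.5518798828125, 120.94606018066406, -8.366828918457031), (array([0.45414081, 0.31832605]), 10.252548217773438, 0.00015203654766082764, -88.5039734840393), 6)
```

```bash
cat >> h.py <<'E'
DIE=(np.array([.5777,.0108,0]),6.06);TRAY=(np.array([.4603,-.2997,0]),15.03)
BR=dict(A=(.048,1),B=(-.048,1),C=(.048,-1),D=(-.048,-1))
def frame(base): 
    R=Rn.from_euler("z",base[1],degrees=True).as_matrix();return R[:,0],R[:,1]
def tool(ex,n,tilt):
    u=np.cos(np.radians(tilt))*np.array([0,0,1])+np.sin(np.radians(tilt))*n
    return u,Rn.from_matrix(np.c_[np.cross(ex,-u),ex,-u])
def pick(k,back=0,L=.029):
    X,s=BR[k];ex,n=frame(DIE);z=np.array([0,0,1.])
    C=DIE[0]+X*ex+.055*s*n+.032*z;p=(z-s*n)/2**.5;b=(z+s*n)/2**.5
    u,R=tool(ex,n,-30*s);return C+L*p+.004*b-.0188*u+back*u,R
def place(k,up=0,L=.029,slot=None):
    X,s=BR[k];X=X if slot is None else slot;ex,n=frame(TRAY);z=np.array([0,0,1.])
    C=TRAY[0]+X*ex+.0095*s*n+.004*z
    u,R=tool(ex,n,15*s);return C+L*z+.004*s*n-.0188*u+up*z,R
def plan(*tg):
    from bench import robot
    s=robot.sense();p,R=s["position"],Rn.from_euler("xyz",s["tcp_rot"],degrees=True)
    print("at",p.round(4),s["tcp_rot"].round(1),"F",s["contact_force"].round(1),"gap",round(s["finger_gap"]*93,1),"j",s["joint_pos"].round(0),"t",s["time_s"])
    for q,Q in tg:
        print("->",q.round(4),"shift",R.inv().apply(q-p).round(4),"turn",(R.inv()*Q).as_rotvec(degrees=True).round(1));p,R=q,Q
E
python3 - <<'E'
from h import *
plan(pick("A",.1),pick("A",.03),pick("A"))
E
```

```text
at [0.5253 0.3232 0.2562] [179.5   0.6 171.8] F [ 0.9  0.  -0.7] gap 60.0 j [-37.  30.   6.  85.  -3.  64.  51.] t 8.075
-> [0.6258 0.0126 0.1257] shift [-0.1425 -0.2942  0.1295] turn [-19.   25.6  74.1]
-> [0.6221 0.0474 0.065 ] shift [-0.    0.    0.07] turn [0. 0. 0.]
-> [0.6205 0.0623 0.0391] shift [ 0.   -0.    0.03] turn [0. 0. 0.]
```

Request:
carry_out(
  commands=[
    [[-0.14, -0.29, 0.03], [-19, 25.6, 74], 0.06],
    [[-0.14, -0.29, 0.03], [-19, 25.6, 74], 0.06],
    [[-0.14, -0.29, 0.03], [-19, 25.6, 74], 0.06],
    [[-0.14, -0.29, 0.03], [-19, 25.6, 74], 0.06],
    [[-0.14, -0.29, 0.03], [-19, 25.6, 74], 0.06],
  ],
  force=30,
)

```text
time_s: 8.7
position: [0.6164, 0.0231, 0.2197]
tcp_rot: [175.7, -20.3, 122.3]
contact_force: [0.7, 1.0, -0.5]
finger_gap: 0.645
finger_force: 0.0
```

Run:
```python
from h import *
plan(pick("A",.1),pick("A",.03),pick("A"))
```

```text
at [0.6164 0.0231 0.2197] [175.7 -20.3 122.3] F [ 0.7  1.  -0.5] gap 60.0 j [ -1.  38.  12.  81. -27.  74.  51.] t 8.7
-> [0.6258 0.0126 0.1257] shift [-0.0457 -0.0039  0.0833] turn [-7.   8.6 24.1]
-> [0.6221 0.0474 0.065 ] shift [-0.    0.    0.07] turn [0. 0. 0.]
-> [0.6205 0.0623 0.0391] shift [ 0.   -0.    0.03] turn [0. 0. 0.]
```

Request:
carry_out(
  commands=[
    [[-0.015, -0.002, 0.03], [-7, 8.6, 24], 0.06],
    [[-0.03, -0.003, 0.05], [-7, 8.6, 24], 0.06],
    [[-0.046, -0.004, 0.083], [-7, 8.6, 24], 0.06],
    [[-0.046, -0.004, 0.083], [-7, 8.6, 24], 0.06],
    [[-0.046, -0.004, 0.083], [-7, 8.6, 24], 0.06],
  ],
)

```text
time_s: 9.32
position: [0.6264, 0.0146, 0.1277]
tcp_rot: [179.7, -29.9, 96.8]
contact_force: [0.9, 0.0, 0.7]
finger_gap: 0.649
finger_force: 0.0
```

Run:
```python
from h import *
plan(pick("A",.1),pick("A",.03),pick("A"))
```

```text
at [0.6264 0.0146 0.1277] [179.7 -29.9  96.8] F [0.9 0.  0.7] gap 60.4 j [  4.  44.  12.  88. -41.  66.  43.] t 9.325
-> [0.6258 0.0126 0.1257] shift [-0.0027 -0.0008  0.0008] turn [-0.   0.1  0.6]
-> [0.6221 0.0474 0.065 ] shift [-0.    0.    0.07] turn [0. 0. 0.]
-> [0.6205 0.0623 0.0391] shift [ 0.   -0.    0.03] turn [0. 0. 0.]
```

Request:
carry_out(
  commands=[
    [[-0.0025, -0.001, 0.03], [0, 0, 0.6], 0.06],
    [[-0.0025, -0.001, 0.055], [0, 0, 0.6], 0.06],
    [[-0.0025, -0.001, 0.07], [0, 0, 0.6], 0.06],
    [[-0.0025, -0.001, 0.071], [0, 0, 0.6], 0.06],
    [[-0.0025, -0.001, 0.071], [0, 0, 0.6], 0.06],
  ],
)

```text
time_s: 9.95
position: [0.6223, 0.0461, 0.0651]
tcp_rot: [180.0, -29.8, 96.0]
contact_force: [-0.2, -0.1, 0.6]
finger_gap: 0.644
finger_force: 0.0
```

Request:
carry_out(
  commands=[
    [[0, 0, 0], [0, 0, 0], 0.06],
    [[0, 0, 0], [0, 0, 0], 0.06],
  ],
)

```text
time_s: 10.2
position: [0.6217, 0.0461, 0.0646]
tcp_rot: [-180.0, -29.8, 95.9]
contact_force: [0.9, 0.8, -0.7]
finger_gap: 0.645
finger_force: 0.0
```

Run:
```python
from h import *
plan(pick("A"))
```

```text
at [0.6217 0.0461 0.0646] [-180.   -29.8   95.9] F [ 0.9  0.8 -0.7] gap 60.0 j [  2.  48.  10.  92. -44.  58.  46.] t 10.2
-> [0.6205 0.0623 0.0391] shift [0.0014 0.0005 0.0303] turn [ 0.   0.2 -0.1]
```

Request:
carry_out(
  commands=[
    [[0.0014, 0, 0.015], [0, 0, 0], 0.06],
    [[0.0014, 0, 0.03], [0, 0, 0], 0.06],
    [[0.0014, 0, 0.03], [0, 0, 0], 0.06],
    [[0.0014, 0, 0.03], [0, 0, 0], 0.05],
    [[0.0014, 0, 0.03], [0, 0, 0], 0.04],
  ],
)

```text
time_s: 10.82
position: [0.6199, 0.0622, 0.0389]
tcp_rot: [-179.9, -29.8, 95.9]
contact_force: [0.1, -0.3, -0.5]
finger_gap: 0.482
finger_force: 0.0
```

Request:
carry_out(
  commands=[
    [[0, 0, 0], [0, 0, 0], 0.03],
    [[0, 0, 0], [0, 0, 0], 0.03],
    [[0, 0, 0], [0, 0, 0], 0.03],
    [[0, 0, 0], [0, 0, 0], 0.03],
  ],
)

```text
time_s: 11.32
position: [0.6199, 0.0623, 0.039]
tcp_rot: [-179.9, -29.8, 95.9]
contact_force: [0.3, -0.7, 1.4]
finger_gap: 0.47
finger_force: 30.0
```

Run:
```python
from h import *
p,R=pick("A"); up=p+[0,0,.12]
plan((p,R),(up,R),place("A",.12),place("A",.02),place("A"))
```

```text
at [0.6199 0.0623 0.039 ] [-179.9  -29.8   95.9] F [ 0.3 -0.7  1.4] gap 43.7 j [  1.  50.   9.  93. -46.  55.  47.] t 11.325
-> [0.6205 0.0623 0.0391] shift [ 0.0001  0.0006 -0.0001] turn [ 0.   0.2 -0.1]
-> [0.6205 0.0623 0.1591] shift [ 0.06   -0.     -0.1039] turn [0. 0. 0.]
-> [ 0.5044 -0.2789  0.1348] shift [-0.2954 -0.1515 -0.1426] turn [  1.2 -44.9  -9.1]
-> [ 0.5044 -0.2789  0.0348] shift [0.0259 0.     0.0966] turn [0. 0. 0.]
-> [ 0.5044 -0.2789  0.0148] shift [0.0052 0.     0.0193] turn [0. 0. 0.]
```

Request:
carry_out(
  commands=[
    [[0.01, 0, -0.017], [0, 0, 0], 0.03],
    [[0.03, 0, -0.052], [0, 0, 0], 0.03],
    [[0.06, 0, -0.104], [0, 0, 0], 0.03],
    [[0.06, 0, -0.104], [0, 0, 0], 0.03],
    [[0.06, 0, -0.104], [0, 0, 0], 0.03],
  ],
)

```text
time_s: 11.95
position: [0.6192, 0.0634, 0.1593]
tcp_rot: [-179.9, -29.9, 96.0]
contact_force: [-0.6, 0.5, -1.2]
finger_gap: 0.471
finger_force: 30.0
```

Request:
carry_out(
  commands=[
    [[-0.059, -0.03, -0.029], [1.2, -9, -1.8], 0.03],
    [[-0.118, -0.06, -0.057], [1.2, -18, -3.6], 0.03],
    [[-0.177, -0.091, -0.086], [1.2, -27, -5.4], 0.03],
    [[-0.236, -0.121, -0.114], [1.2, -36, -7.2], 0.03],
    [[-0.295, -0.151, -0.143], [1.2, -45, -9], 0.03],
  ],
)

```text
time_s: 12.58
position: [0.5175, -0.2331, 0.1381]
tcp_rot: [-179.7, 15.4, 105.0]
contact_force: [-0.5, -0.9, -0.9]
finger_gap: 0.468
finger_force: 30.0
```

Request:
carry_out(
  commands=[
    [[0, 0, 0], [0, 0, 0], 0.03],
    [[0, 0, 0], [0, 0, 0], 0.03],
    [[0, 0, 0], [0, 0, 0], 0.03],
  ],
)

```text
time_s: 12.95
position: [0.52, -0.2311, 0.1386]
tcp_rot: [-179.9, 15.1, 105.0]
contact_force: [-0.3, 0.1, 0.0]
finger_gap: 0.468
finger_force: 30.0
```

Run:
```python
from h import *
plan(place("A",.12),place("A",.02),place("A"))
```

```text
at [ 0.52   -0.2311  0.1386] [-179.9   15.1  105. ] F [-0.3  0.1  0. ] gap 43.5 j [ -7.  34.  33. 110. -10.  32.  43.] t 12.95
-> [ 0.5044 -0.2789  0.1348] shift [-0.0398 -0.0274  0.0147] turn [-0.2  0.1 -0.1]
-> [ 0.5044 -0.2789  0.0348] shift [0.0259 0.     0.0966] turn [0. 0. 0.]
-> [ 0.5044 -0.2789  0.0148] shift [0.0052 0.     0.0193] turn [0. 0. 0.]
```

Request:
carry_out(
  commands=[
    [[-0.04, -0.027, 0.015], [0, 0, 0], 0.03],
    [[-0.04, -0.027, 0.015], [0, 0, 0], 0.03],
    [[-0.033, -0.027, 0.04], [0, 0, 0], 0.03],
    [[-0.02, -0.027, 0.09], [0, 0, 0], 0.03],
    [[-0.0165, -0.027, 0.102], [0, 0, 0], 0.03],
  ],
)

```text
time_s: 13.58
position: [0.5026, -0.2783, 0.0422]
tcp_rot: [-179.6, 14.9, 105.0]
contact_force: [-0.3, -0.9, -0.7]
finger_gap: 0.47
finger_force: 30.0
```

Request:
carry_out(
  commands=[
    [[0, 0, 0], [0, 0, 0], 0.03],
    [[0, 0, 0], [0, 0, 0], 0.03],
    [[0, 0, 0], [0, 0, 0], 0.03],
  ],
)

```text
time_s: 13.95
position: [0.5047, -0.2808, 0.0466]
tcp_rot: [-180.0, 15.3, 104.8]
contact_force: [-0.0, 0.2, -0.8]
finger_gap: 0.472
finger_force: 30.0
```

Run:
```python
from h import *
plan(place("A"))
c=snap("top","2");s=snap("side","2")
a=cv2.resize(c["image"][260:380,400:520],(400,400),interpolation=cv2.INTER_CUBIC);b=cv2.resize(s["image"][170:300,410:540],(400,400),interpolation=cv2.INTER_CUBIC)
cv2.imwrite("pics/p2.png",np.hstack([a,b]))
```

```text
at [ 0.5047 -0.2808  0.0466] [-180.    15.3  104.8] F [-0.   0.2 -0.8] gap 43.9 j [  3.  42.  26. 113. -15.  19.  50.] t 13.95
-> [ 0.5044 -0.2789  0.0148] shift [0.0102 0.0002 0.0301] turn [-0.1  0.3 -0.2]
```

View pics/p2.png

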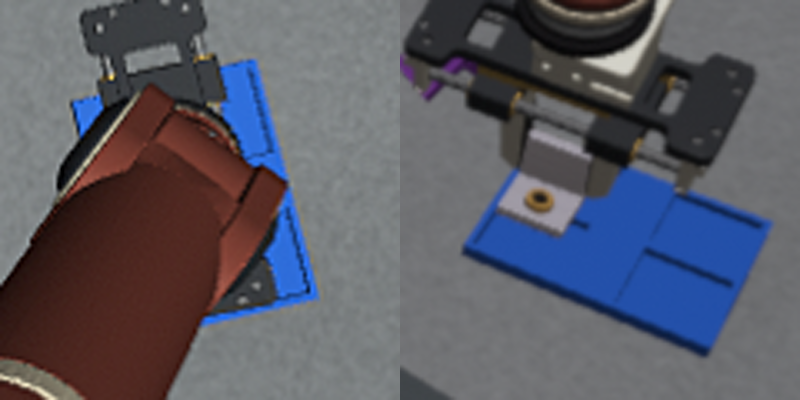

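Request:
carry_out(
  commands=[
    [[0.003, 0, 0.01], [0, 0, 0], 0.03],
    [[0.006, 0, 0.018], [0, 0, 0], 0.03],
    [[0.008, 0, 0.024], [0, 0, 0], 0.03],
    [[0.009, 0, 0.027], [0, 0, 0], 0.03],
    [[0.009, 0, 0.027], [0, 0, 0], 0.03],
  ],
)

```text
time_s: 14.68
position: [0.503, -0.2789, 0.0164]
tcp_rot: [-179.8, 15.2, 104.9]
contact_force: [-0.4, 0.4, -0.6]
finger_gap: 0.468
finger_force: 30.0
```

Run:
```python
from h import *
plan(place("A"))
P=plane(load("side2"),[[455.5,234.4]],.0488)[0];ex,n=frame(TRAY)
d=P-TRAY[0];print("bush in tray",d@ex,d@n)
```

```text
at [ 0.503  -0.2789  0.0164] [-179.8   15.2  104.9] F [-0.4  0.4 -0.6] gap 43.5 j [  5.  45.  24. 114. -16.  15.  50.] t 14.675
-> [ 0.5044 -0.2789  0.0148] shift [0.0001 0.0013 0.0015] turn [-0.2  0.2 -0.2]
bush in tray 0.046412859113422585 0.039822875947061874
```

```bash
cat >> h.py <<'E'
def brass(c,box):
    h=hsv(c);x0,x1,y0,y1=box;q=h[y0:y1,x0:x1]
    m=(q[...,0]>8)&(q[...,0]<30)&(q[...,1]>90);n,l,st,ce=cv2.connectedComponentsWithStats(m.astype(np.uint8))
    return [(ce[i]+[x0,y0],st[i][4]) for i in range(1,n) if st[i][4]>5]
E
python3 - <<'E'
from h import *
t1=load("top1");s1=load("side1")
ex,n=frame(DIE);z=np.array([0,0,1.])
bt=brass(t1,(270,375,220,300));bs=brass(s1,(260,400,220,340))
print(bt,bs)
for k in "ABCD":
    X,s=BR[k];C=DIE[0]+X*ex+.055*s*n+.032*z;p=(z-s*n)/2**.5;b=(z+s*n)/2**.5
    for t in(.021,.025,.029):
        P=C+t*b+.013*p;print(k,t,proj(t1,P).round(1),proj(s1,P).round(1))
c=snap("side","3");print(brass(c,(410,540,170,300)))
X,s=BR["A"];ex,n=frame(TRAY)
for t in(.021,.025,.029):
  print(proj(c,TRAY[0]+X*ex+(.0095+t)*s*n+z*.0185).round(1))
E
```

```text
[(array([349.17948718, 237.17948718]), np.int32(39)), (array([288.24444444, 243.13333333]), np.int32(45)), (array([352.93023256, 281.46511628]), np.int32(43)), (array([291.51111111, 286.2       ]), np.int32(45))] [(array([331.54716981, 244.1509434 ]), np.int32(53)), (array([372.52830189, 269.75471698]), np.int32(53)), (array([283.80555556, 286.33333333]), np.int32(36)), (array([323.96875, 315.03125]), np.int32(32))]
A 0.021 [[291.3 242.4]] [[287.2 284.1]]
A 0.025 [[289.9 242.4]] [[286. 284.]]
A 0.029 [[288.5 242.4]] [[284.8 283.9]]
B 0.021 [[294.5 286.2]] [[328.2 313. ]]
B 0.025 [[293.1 286.4]] [[327.1 313. ]]
B 0.029 [[291.7 286.5]] [[326.  313.1]]
C 0.021 [[346.5 238.1]] [[331.2 246.6]]
C 0.025 [[347.8 237.9]] [[332.2 244.7]]
C 0.029 [[349.2 237.7]] [[333.2 242.9]]
D 0.021 [[350. 282.]] [[371.6 271.8]]
D 0.025 [[351.4 281.9]] [[372.7 269.9]]
D 0.029 [[352.8 281.8]] [[373.7 268. ]]
[(array([443.26470588, 209.92647059]), np.int32(68)), (array([492.78571429, 208.57142857]), np.int32(14)), (array([468.        , 217.66666667]), np.int32(18)), (array([481.75, 231.  ]), np.int32(8)), (array([452.25      , 246.04545455]), np.int32(44))]
[[453.7 241.9]]
[[453.  243.1]]
[[452.2 244.3]]
```

Request:
carry_out(
  commands=[
    [[0, 0.001, 0.001], [0, 0, 0], 0.03],
    [[0, 0.001, 0.0015], [0, 0, 0], 0.03],
    [[0, 0.001, 0.002], [0, 0, 0], 0.03],
    [[0, 0.001, 0.002], [0, 0, 0], 0.03],
  ],
)

```text
time_s: 15.22
position: [0.5045, -0.279, 0.0156]
tcp_rot: [-179.9, 15.2, 104.8]
contact_force: [-1.1, 1.2, 7.0]
finger_gap: 0.47
finger_force: 30.0
```

Request:
carry_out(
  commands=[
    [[0, 0, 0], [0, 0, 0], 0.05],
    [[0, 0, 0], [0, 0, 0], 0.06],
    [[0, 0, 0], [0, 0, 0], 0.06],
    [[0, 0, 0], [0, 0, 0], 0.06],
    [[0, 0, 0], [0, 0, 0], 0.06],
  ],
)

```text
time_s: 15.85
position: [0.5042, -0.2791, 0.0146]
tcp_rot: [-179.8, 15.2, 104.9]
contact_force: [-0.6, 0.1, 0.0]
finger_gap: 0.645
finger_force: 0.0
```

Request:
carry_out(
  commands=[
    [[0, 0, -0.02], [0, 0, 0], 0.06],
    [[0, 0, -0.07], [0, 0, 0], 0.06],
    [[0, 0, -0.12], [0, 0, 0], 0.06],
    [[0, 0, -0.15], [0, 0, 0], 0.06],
    [[0, 0, -0.15], [0, 0, 0], 0.06],
  ],
)

```text
time_s: 16.48
position: [0.4959, -0.2409, 0.1615]
tcp_rot: [179.9, 15.3, 104.9]
contact_force: [-0.6, 0.4, -1.1]
finger_gap: 0.649
finger_force: 0.0
```

Run:
```python
from h import *
plan(pick("B",.1),pick("B",.03),pick("B"))
s=snap("side","4");print(brass(s,(410,540,170,300)))
```

```text
at [ 0.4959 -0.2409  0.1615] [179.9  15.3 104.9] F [-0.6  0.4 -1.1] gap 60.4 j [ -8.  31.  36. 112. -10.  33.  45.] t 16.475
-> [0.5303 0.0025 0.1257] shift [ 0.2278  0.0957 -0.025 ] turn [-1.  45.2  9. ]
-> [0.5266 0.0373 0.065 ] shift [-0.    0.    0.07] turn [0. 0. 0.]
-> [0.525  0.0522 0.0391] shift [ 0.   -0.    0.03] turn [0. 0. 0.]
[(array([497.61904762, 180.80952381]), np.int32(21)), (array([451.57777778, 245.95555556]), np.int32(45))]
```

Request:
carry_out(
  commands=[
    [[0.046, 0.019, -0.02], [-0.2, 9, 1.8], 0.06],
    [[0.091, 0.038, -0.04], [-0.4, 18, 3.6], 0.06],
    [[0.137, 0.057, -0.045], [-0.6, 27, 5.4], 0.06],
    [[0.182, 0.077, -0.04], [-0.8, 36, 7.2], 0.06],
    [[0.228, 0.096, -0.025], [-1, 45, 9], 0.06],
  ],
)

```text
time_s: 17.15
position: [0.5301, 0.0034, 0.1227]
tcp_rot: [-179.7, -30.1, 95.7]
contact_force: [-0.5, -0.4, -0.4]
finger_gap: 0.647
finger_force: 0.0
```

Request:
carry_out(
  commands=[
    [[0, 0, 0], [0, 0, 0], 0.06],
    [[0, 0, 0], [0, 0, 0], 0.06],
  ],
)

```text
time_s: 17.4
position: [0.5291, 0.001, 0.1233]
tcp_rot: [-179.6, -29.7, 95.7]
contact_force: [-0.4, 0.8, 0.3]
finger_gap: 0.646
finger_force: 0.0
```

Run:
```python
from h import *
plan(pick("B",.1),pick("B",.03),pick("B"))
```

```text
at [0.5291 0.001  0.1233] [-179.6  -29.7   95.7] F [-0.4  0.8  0.3] gap 60.1 j [  5.  38.  14. 104. -42.  60.  51.] t 17.4
-> [0.5303 0.0025 0.1257] shift [ 0.0023  0.0014 -0.0014] turn [-0.2  0.3 -0.3]
-> [0.5266 0.0373 0.065 ] shift [-0.    0.    0.07] turn [0. 0. 0.]
-> [0.525  0.0522 0.0391] shift [ 0.   -0.    0.03] turn [0. 0. 0.]
```

Request:
carry_out(
  commands=[
    [[0.002, 0.001, 0.03], [0, 0, 0], 0.06],
    [[0.002, 0.001, 0.055], [0, 0, 0], 0.06],
    [[0.002, 0.001, 0.069], [0, 0, 0], 0.06],
    [[0.002, 0.001, 0.069], [0, 0, 0], 0.06],
    [[0.002, 0.001, 0.069], [0, 0, 0], 0.06],
  ],
)

```text
time_s: 18.02
position: [0.5271, 0.0374, 0.0656]
tcp_rot: [-179.8, -29.8, 95.8]
contact_force: [-0.4, 0.1, 0.3]
finger_gap: 0.644
finger_force: 0.0
```

Request:
carry_out(
  commands=[
    [[0, 0, 0], [0, 0, 0], 0.06],
    [[0, 0, 0], [0, 0, 0], 0.06],
  ],
)

```text
time_s: 18.27
position: [0.5266, 0.038, 0.0651]
tcp_rot: [-179.7, -29.8, 95.8]
contact_force: [-0.2, -0.0, -0.5]
finger_gap: 0.646
finger_force: 0.0
```

Run:
```python
from h import *
plan(pick("B"))
```

```text
at [0.5266 0.038  0.0651] [-179.7  -29.8   95.8] F [-0.2 -0.  -0.5] gap 60.1 j [  3.  43.  11. 108. -47.  52.  55.] t 18.275
-> [0.525  0.0522 0.0391] shift [-0.0006 -0.      0.0297] turn [-0.2  0.2 -0.2]
```

Request:
carry_out(
  commands=[
    [[-0.0005, 0, 0.015], [0, 0, 0], 0.06],
    [[-0.0005, 0, 0.03], [0, 0, 0], 0.06],
    [[-0.0005, 0, 0.03], [0, 0, 0], 0.06],
    [[-0.0005, 0, 0.03], [0, 0, 0], 0.05],
    [[-0.0005, 0, 0.03], [0, 0, 0], 0.04],
  ],
)

```text
time_s: 18.9
position: [0.525, 0.0526, 0.0386]
tcp_rot: [-179.7, -29.8, 95.8]
contact_force: [-0.3, 0.3, 0.2]
finger_gap: 0.477
finger_force: 0.2
```

Request:
carry_out(
  commands=[
    [[0, 0, 0], [0, 0, 0], 0.03],
    [[0, 0, 0], [0, 0, 0], 0.03],
    [[0, 0, 0], [0, 0, 0], 0.03],
    [[0, 0, 0], [0, 0, 0], 0.03],
  ],
)

```text
time_s: 19.4
position: [0.5249, 0.0525, 0.0386]
tcp_rot: [-179.7, -29.8, 95.8]
contact_force: [0.7, -1.0, 0.9]
finger_gap: 0.468
finger_force: 30.0
```

Request:
carry_out(
  commands=[
    [[0.01, 0, -0.017], [0, 0, 0], 0.03],
    [[0.03, 0, -0.052], [0, 0, 0], 0.03],
    [[0.06, 0, -0.104], [0, 0, 0], 0.03],
    [[0.06, 0, -0.104], [0, 0, 0], 0.03],
    [[0.06, 0, -0.104], [0, 0, 0], 0.03],
  ],
)

```text
time_s: 20.02
position: [0.5246, 0.0536, 0.1589]
tcp_rot: [-179.7, -29.9, 95.9]
contact_force: [-0.6, -0.0, -2.0]
finger_gap: 0.47
finger_force: 30.0
```

Run:
```python
from h import *
plan(place("B",.12),place("B",.02),place("B"))
```

```text
at [0.5246 0.0536 0.1589] [-179.7  -29.9   95.9] F [-0.6 -0.  -2. ] gap 43.7 j [ -0.  34.  14. 105. -42.  60.  46.] t 20.025
-> [ 0.4117 -0.3038  0.1348] shift [-0.3103 -0.1497 -0.1495] turn [  0.9 -44.8  -9.2]
-> [ 0.4117 -0.3038  0.0348] shift [0.0259 0.     0.0966] turn [0. 0. 0.]
-> [ 0.4117 -0.3038  0.0148] shift [0.0052 0.     0.0193] turn [0. 0. 0.]
```

Request:
carry_out(
  commands=[
    [[-0.047, -0.022, -0.022], [0, -7, -1.5], 0.03],
    [[-0.093, -0.045, -0.045], [0.3, -14, -3], 0.03],
    [[-0.14, -0.067, -0.067], [0.4, -21, -4.5], 0.03],
    [[-0.186, -0.09, -0.09], [0.6, -28, -6], 0.03],
    [[-0.233, -0.112, -0.112], [0.7, -36, -7.5], 0.03],
  ],
)

```text
time_s: 20.65
position: [0.439, -0.2162, 0.1391]
tcp_rot: [179.6, 6.4, 103.3]
contact_force: [0.3, -0.7, -0.6]
finger_gap: 0.472
finger_force: 30.0
```

Run:
```python
from h import *
plan(place("B",.12),place("B",.02),place("B"))
```

```text
at [ 0.439  -0.2162  0.1391] [179.6   6.4 103.3] F [ 0.3 -0.7 -0.6] gap 43.9 j [ -1.  28.  30. 117. -16.  34.  53.] t 20.65
-> [ 0.4117 -0.3038  0.1348] shift [-0.078  -0.0468  0.0127] turn [ 0.1 -8.6 -1.7]
-> [ 0.4117 -0.3038  0.0348] shift [0.0259 0.     0.0966] turn [0. 0. 0.]
-> [ 0.4117 -0.3038  0.0148] shift [0.0052 0.     0.0193] turn [0. 0. 0.]
```

Request:
carry_out(
  commands=[
    [[-0.04, -0.023, 0.006], [0, -4.5, -0.9], 0.03],
    [[-0.078, -0.047, 0.013], [0, -8.6, -1.7], 0.03],
    [[-0.078, -0.047, 0.013], [0, -8.6, -1.7], 0.03],
    [[-0.078, -0.047, 0.013], [0, -8.6, -1.7], 0.03],
  ],
)

```text
time_s: 21.15
position: [0.413, -0.3012, 0.1342]
tcp_rot: [179.9, 14.7, 105.0]
contact_force: [-0.4, 1.0, -0.1]
finger_gap: 0.47
finger_force: 30.0
```

Request:
carry_out(
  commands=[
    [[0.01, 0, 0.037], [0, 0, 0], 0.03],
    [[0.02, 0, 0.07], [0, 0, 0], 0.03],
    [[0.023, 0, 0.085], [0, 0, 0], 0.03],
    [[0.023, 0, 0.085], [0, 0, 0], 0.03],
    [[0.023, 0, 0.085], [0, 0, 0], 0.03],
  ],
)

```text
time_s: 21.78
position: [0.4142, -0.3016, 0.0476]
tcp_rot: [179.7, 14.8, 105.0]
contact_force: [0.3, 0.1, -1.4]
finger_gap: 0.465
finger_force: 30.0
```

Run:
```python
from h import *
plan(place("B"))
```

```text
at [ 0.4142 -0.3016  0.0476] [179.7  14.8 105. ] F [ 0.3  0.1 -1.4] gap 43.2 j [ 12.  37.  23. 124. -18.  10.  61.] t 21.775
-> [ 0.4117 -0.3038  0.0148] shift [ 0.0069 -0.0032  0.032 ] turn [ 0.3 -0.2 -0. ]
```

Request:
carry_out(
  commands=[
    [[0.003, -0.003, 0.012], [0, 0, 0], 0.03],
    [[0.005, -0.003, 0.022], [0, 0, 0], 0.03],
    [[0.006, -0.003, 0.028], [0, 0, 0], 0.03],
    [[0.007, -0.003, 0.03], [0, 0, 0], 0.03],
    [[0.007, -0.003, 0.03], [0, 0, 0], 0.03],
  ],
)

```text
time_s: 22.4
position: [0.4109, -0.3036, 0.0164]
tcp_rot: [179.8, 14.8, 105.0]
contact_force: [0.5, 0.4, -0.6]
finger_gap: 0.471
finger_force: 30.0
```

Run:
```python
from h import *
plan(place("B"))
```

```text
at [ 0.4109 -0.3036  0.0164] [179.8  14.8 105. ] F [ 0.5  0.4 -0.6] gap 43.8 j [ 15.  41.  19. 125. -19.   5.  62.] t 22.4
-> [ 0.4117 -0.3038  0.0148] shift [-0.      0.0007  0.0016] turn [ 0.2 -0.2 -0.1]
```

Request:
carry_out(
  commands=[
    [[0, 0.0005, 0.001], [0, 0, 0], 0.03],
    [[0, 0.0005, 0.0015], [0, 0, 0], 0.03],
    [[0, 0.0005, 0.0018], [0, 0, 0], 0.03],
    [[0, 0.0005, 0.0018], [0, 0, 0], 0.03],
  ],
)

```text
time_s: 22.9
position: [0.4118, -0.3039, 0.0152]
tcp_rot: [179.7, 14.8, 105.0]
contact_force: [0.0, 0.4, 4.6]
finger_gap: 0.472
finger_force: 30.0
```

Request:
carry_out(
  commands=[
    [[0, 0, 0], [0, 0, 0], 0.05],
    [[0, 0, 0], [0, 0, 0], 0.06],
    [[0, 0, 0], [0, 0, 0], 0.06],
    [[0, 0, 0], [0, 0, 0], 0.06],
    [[0, 0, 0], [0, 0, 0], 0.06],
  ],
)

```text
time_s: 23.52
position: [0.4114, -0.3039, 0.0146]
tcp_rot: [179.8, 14.8, 105.0]
contact_force: [0.3, 0.1, -0.4]
finger_gap: 0.644
finger_force: 0.0
```

Request:
carry_out(
  commands=[
    [[0, 0, -0.02], [0, 0, 0], 0.06],
    [[0, 0, -0.07], [0, 0, 0], 0.06],
    [[0, 0, -0.12], [0, 0, 0], 0.06],
    [[0, 0, -0.15], [0, 0, 0], 0.06],
    [[0, 0, -0.15], [0, 0, 0], 0.06],
  ],
)

```text
time_s: 24.15
position: [0.4021, -0.2668, 0.1614]
tcp_rot: [179.5, 14.9, 105.0]
contact_force: [-0.4, 0.2, -0.6]
finger_gap: 0.646
finger_force: 0.0
```

Run:
```python
from h import *
plan(pick("C",.12),pick("C",.03),pick("C"))
s=snap("side","5");print(brass(s,(410,540,170,300)))
```

```text
at [ 0.4021 -0.2668  0.1614] [179.5  14.9 105. ] F [-0.4  0.2 -0.6] gap 60.1 j [ -4.  25.  39. 123. -12.  26.  56.] t 24.15
-> [0.624  0.0291 0.143 ] shift [ 0.2255  0.2912 -0.0387] turn [  3.9 -15.1   8.2]
-> [ 0.6288 -0.0157  0.065 ] shift [ 0.   -0.    0.09] turn [0. 0. 0.]
-> [ 0.6304 -0.0306  0.0391] shift [-0.    0.    0.03] turn [0. 0. 0.]
[(array([513.50714286, 176.70714286]), np.int32(140)), (array([504. , 179.5]), np.int32(6)), (array([501.33333333, 185.11111111]), np.int32(9)), (array([451.57777778, 245.95555556]), np.int32(45)), (array([498.56521739, 265.        ]), np.int32(46))]
```

Request:
carry_out(
  commands=[
    [[0.038, 0.049, -0.015], [0.6, -2.5, 1.4], 0.06],
    [[0.075, 0.097, -0.025], [1.3, -5, 2.7], 0.06],
    [[0.113, 0.146, -0.035], [2, -7.5, 4.1], 0.06],
    [[0.15, 0.194, -0.04], [2.6, -10, 5.5], 0.06],
    [[0.188, 0.243, -0.04], [3.2, -12.5, 6.8], 0.06],
  ],
)

```text
time_s: 24.82
position: [0.5867, -0.0171, 0.1495]
tcp_rot: [-179.6, 27.5, 97.7]
contact_force: [1.9, -1.0, -0.3]
finger_gap: 0.645
finger_force: 0.0
```

Run:
```python
from h import *
plan(pick("C",.1),pick("C",.03),pick("C"))
```

```text
at [ 0.5867 -0.0171  0.1495] [-179.6   27.5   97.7] F [ 1.9 -1.  -0.3] gap 60.0 j [-46.  47.  55. 101. -13.  46.  14.] t 24.825
-> [0.6251 0.0191 0.1257] shift [0.0382 0.043  0.0066] turn [ 0.4 -2.5  1.5]
-> [ 0.6288 -0.0157  0.065 ] shift [ 0.   -0.    0.07] turn [0. 0. 0.]
-> [ 0.6304 -0.0306  0.0391] shift [-0.    0.    0.03] turn [0. 0. 0.]
```

Request:
carry_out(
  commands=[
    [[0.02, 0.022, 0.003], [0.2, -1.2, 0.7], 0.06],
    [[0.038, 0.043, 0.007], [0.4, -2.5, 1.5], 0.06],
    [[0.038, 0.043, 0.007], [0.4, -2.5, 1.5], 0.06],
    [[0.038, 0.043, 0.04], [0.4, -2.5, 1.5], 0.06],
    [[0.038, 0.043, 0.04], [0.4, -2.5, 1.5], 0.06],
  ],
)

```text
time_s: 25.45
position: [0.6231, -0.0009, 0.0963]
tcp_rot: [-179.7, 29.9, 95.9]
contact_force: [-0.6, 0.3, -0.4]
finger_gap: 0.643
finger_force: 0.0
```

Run:
```python
from h import *
plan(pick("C",.03),pick("C"))
```

```text
at [ 0.6231 -0.0009  0.0963] [-179.7   29.9   95.9] F [-0.6  0.3 -0.4] gap 59.8 j [-45.  55.  53.  96. -16.  46.  10.] t 25.45
-> [ 0.6288 -0.0157  0.065 ] shift [0.0024 0.0043 0.0347] turn [-0.4 -0.1 -0.2]
-> [ 0.6304 -0.0306  0.0391] shift [-0.    0.    0.03] turn [0. 0. 0.]
```

Request:
carry_out(
  commands=[
    [[0.002, 0.004, 0.02], [-0.4, 0, 0], 0.06],
    [[0.002, 0.004, 0.034], [-0.4, 0, 0], 0.06],
    [[0.002, 0.004, 0.034], [-0.4, 0, 0], 0.06],
    [[0.002, 0.004, 0.034], [-0.4, 0, 0], 0.06],
  ],
)

```text
time_s: 25.95
position: [0.6321, -0.0124, 0.0683]
tcp_rot: [179.5, 29.8, 96.0]
contact_force: [0.8, 0.8, 0.8]
finger_gap: 0.645
finger_force: 0.0
```

Run:
```python
from h import *
plan(pick("C"))
```

```text
at [ 0.6321 -0.0124  0.0683] [179.5  29.8  96. ] F [0.8 0.8 0.8] gap 60.0 j [-43.  57.  52.  96. -17.  42.  11.] t 25.95
-> [ 0.6304 -0.0306  0.0391] shift [-0.001  -0.004   0.0343] turn [ 0.5 -0.2 -0.1]
```

Request:
carry_out(
  commands=[
    [[0, 0, 0.002], [0, 0, 0], 0.06],
    [[0, 0, 0.002], [0, 0, 0], 0.06],
    [[0, 0, 0.002], [0, 0, 0], 0.06],
  ],
)

```text
time_s: 26.32
position: [0.632, -0.0132, 0.066]
tcp_rot: [179.5, 29.8, 96.0]
contact_force: [-0.1, 0.3, 0.6]
finger_gap: 0.645
finger_force: 0.0
```

Run:
```python
from h import *
plan(pick("C"))
```

```text
at [ 0.632  -0.0132  0.066 ] [179.5  29.8  96. ] F [-0.1  0.3  0.6] gap 60.0 j [-42.  57.  51.  96. -17.  42.  11.] t 26.325
-> [ 0.6304 -0.0306  0.0391] shift [-0.0015 -0.0037  0.0318] turn [ 0.5 -0.2 -0. ]
```

Request:
carry_out(
  commands=[
    [[-0.0015, -0.003, 0.015], [0.5, 0, 0], 0.06],
    [[-0.0015, -0.003, 0.031], [0.5, 0, 0], 0.06],
    [[-0.0015, -0.003, 0.0315], [0.5, 0, 0], 0.06],
    [[-0.0015, -0.003, 0.0315], [0.5, 0, 0], 0.06],
    [[-0.0015, -0.003, 0.0315], [0.5, 0, 0], 0.06],
  ],
)

```text
time_s: 26.95
position: [0.6314, -0.0304, 0.0395]
tcp_rot: [180.0, 29.8, 96.0]
contact_force: [0.3, -0.5, 0.8]
finger_gap: 0.65
finger_force: 0.0
```

Run:
```python
from h import *
plan(pick("C"))
```

```text
at [ 0.6314 -0.0304  0.0395] [180.   29.8  96. ] F [ 0.3 -0.5  0.8] gap 60.4 j [-40.  59.  50.  97. -18.  39.  12.] t 26.95
-> [ 0.6304 -0.0306  0.0391] shift [ 0.0001 -0.001   0.0004] turn [-0.  -0.2 -0. ]
```

Request:
carry_out(
  commands=[
    [[0, 0, 0], [0, 0, 0], 0.05],
    [[0, 0, 0], [0, 0, 0], 0.04],
    [[0, 0, 0], [0, 0, 0], 0.03],
    [[0, 0, 0], [0, 0, 0], 0.03],
    [[0, 0, 0], [0, 0, 0], 0.03],
  ],
)

```text
time_s: 27.58
position: [0.6314, -0.0303, 0.0394]
tcp_rot: [180.0, 29.8, 96.0]
contact_force: [-0.2, 0.4, 2.7]
finger_gap: 0.474
finger_force: 30.0
```

Request:
carry_out(
  commands=[
    [[0, 0, 0], [0, 0, 0], 0.03],
    [[-0.015, 0, -0.026], [0, 0, 0], 0.03],
    [[-0.03, 0, -0.052], [0, 0, 0], 0.03],
    [[-0.06, 0, -0.104], [0, 0, 0], 0.03],
    [[-0.06, 0, -0.104], [0, 0, 0], 0.03],
  ],
)

```text
time_s: 28.2
position: [0.6334, -0.0326, 0.1643]
tcp_rot: [179.5, 29.9, 95.7]
contact_force: [-0.5, -0.4, -1.1]
finger_gap: 0.473
finger_force: 30.0
```

Run:
```python
from h import *
plan(place("C",.14),place("C",.02),place("C"))
```

```text
at [ 0.6334 -0.0326  0.1643] [179.5  29.9  95.7] F [-0.5 -0.4 -1.1] gap 44.0 j [-43.  50.  56.  93. -13.  50.  13.] t 28.2
-> [ 0.5089 -0.2956  0.1548] shift [-0.2115 -0.1511  0.1313] turn [-0.7 44.9 -9.3]
-> [ 0.5089 -0.2956  0.0348] shift [-0.0311 -0.      0.1159] turn [0. 0. 0.]
-> [ 0.5089 -0.2956  0.0148] shift [-0.0052 -0.      0.0193] turn [0. 0. 0.]
```

Request:
carry_out(
  commands=[
    [[-0.042, -0.03, 0.02], [0, 9, -1.9], 0.03],
    [[-0.085, -0.06, 0.042], [-0.3, 18, -3.7], 0.03],
    [[-0.127, -0.09, 0.07], [-0.4, 27, -5.6], 0.03],
    [[-0.169, -0.12, 0.1], [-0.6, 36, -7.4], 0.03],
    [[-0.211, -0.151, 0.131], [-0.7, 45, -9.3], 0.03],
  ],
)

```text
time_s: 28.82
position: [0.5059, -0.2945, 0.1507]
tcp_rot: [-179.7, -15.6, 105.0]
contact_force: [1.4, -0.8, -1.2]
finger_gap: 0.475
finger_force: 30.0
```

Request:
carry_out(
  commands=[
    [[0, 0, 0], [0, 0, 0], 0.03],
    [[0, 0, 0], [0, 0, 0], 0.03],
  ],
)

```text
time_s: 29.08
position: [0.5054, -0.2941, 0.1491]
tcp_rot: [-179.4, -15.5, 104.7]
contact_force: [0.3, 0.9, -0.6]
finger_gap: 0.47
finger_force: 30.0
```

Run:
```python
from h import *
plan(place("C",.14),place("C",.03),place("C"))
```

```text
at [ 0.5054 -0.2941  0.1491] [-179.4  -15.5  104.7] F [ 0.3  0.9 -0.6] gap 43.8 j [ 19.  42.  26.  88. -27.  70.  69.] t 29.075
-> [ 0.5089 -0.2956  0.1548] shift [-0.0007  0.003  -0.0062] turn [-0.5 -0.5 -0.4]
-> [ 0.5089 -0.2956  0.0448] shift [-0.0285 -0.      0.1063] turn [0. 0. 0.]
-> [ 0.5089 -0.2956  0.0148] shift [-0.0078 -0.      0.029 ] turn [0. 0. 0.]
```

Request:
carry_out(
  commands=[
    [[-0.008, 0.003, 0.02], [-0.5, 0.5, -0.4], 0.03],
    [[-0.02, 0.003, 0.06], [-0.5, 0.5, -0.4], 0.03],
    [[-0.028, 0.003, 0.09], [-0.5, 0.5, -0.4], 0.03],
    [[-0.029, 0.003, 0.099], [-0.5, 0.5, -0.4], 0.03],
    [[-0.029, 0.003, 0.099], [-0.5, 0.5, -0.4], 0.03],
  ],
)

```text
time_s: 29.7
position: [0.5099, -0.2926, 0.0469]
tcp_rot: [179.9, -15.9, 105.5]
contact_force: [0.3, 0.5, -0.7]
finger_gap: 0.47
finger_force: 30.0
```

Request:
carry_out(
  commands=[
    [[0, 0, 0], [0, 0, 0], 0.03],
    [[0, 0, 0], [0, 0, 0], 0.03],
  ],
)

```text
time_s: 29.95
position: [0.51, -0.2952, 0.0488]
tcp_rot: [179.8, -15.7, 105.4]
contact_force: [-0.6, -0.9, -0.7]
finger_gap: 0.466
finger_force: 30.0
```

Run:
```python
from h import *
plan(place("C"))
```

```text
at [ 0.51   -0.2952  0.0488] [179.8 -15.7 105.4] F [-0.6 -0.9 -0.7] gap 43.4 j [ 20.  49.  23.  91. -31.  60.  74.] t 29.95
-> [ 0.5089 -0.2956  0.0148] shift [-0.0093 -0.0013  0.0326] turn [ 0.1 -0.7  0.3]
```

Request:
carry_out(
  commands=[
    [[-0.003, -0.001, 0.012], [0, -0.7, 0.3], 0.03],
    [[-0.006, -0.001, 0.022], [0, -0.7, 0.3], 0.03],
    [[-0.008, -0.001, 0.029], [0, -0.7, 0.3], 0.03],
    [[-0.009, -0.001, 0.0305], [0, -0.7, 0.3], 0.03],
    [[-0.009, -0.001, 0.0305], [0, -0.7, 0.3], 0.03],
  ],
)

```text
time_s: 30.58
position: [0.5084, -0.2955, 0.0156]
tcp_rot: [-180.0, -15.1, 105.0]
contact_force: [0.4, 0.1, -1.1]
finger_gap: 0.468
finger_force: 30.0
```

Run:
```python
from h import *
plan(place("C"))
```

```text
at [ 0.5084 -0.2955  0.0156] [-180.   -15.1  105. ] F [ 0.4  0.1 -1.1] gap 43.6 j [ 21.  51.  23.  93. -33.  56.  75.] t 30.575
-> [ 0.5089 -0.2956  0.0148] shift [-0.0004  0.0004  0.0007] turn [ 0.  -0.1 -0. ]
```

Request:
carry_out(
  commands=[
    [[0, 0, 0.0005], [0, 0, 0], 0.03],
    [[0, 0, 0.001], [0, 0, 0], 0.03],
    [[0, 0, 0.0015], [0, 0, 0], 0.03],
    [[0, 0, 0.0015], [0, 0, 0], 0.03],
  ],
)

```text
time_s: 31.08
position: [0.5085, -0.2949, 0.0145]
tcp_rot: [180.0, -15.1, 105.0]
contact_force: [0.2, 0.3, -0.1]
finger_gap: 0.47
finger_force: 30.0
```

Request:
carry_out(
  commands=[
    [[0, 0, 0], [0, 0, 0], 0.05],
    [[0, 0, 0], [0, 0, 0], 0.06],
    [[0, 0, 0], [0, 0, 0], 0.06],
    [[0, 0, 0], [0, 0, 0], 0.06],
    [[0, 0, 0], [0, 0, 0], 0.06],
  ],
)

```text
time_s: 31.7
position: [0.5084, -0.2949, 0.0143]
tcp_rot: [180.0, -15.1, 105.0]
contact_force: [0.6, 0.1, -0.2]
finger_gap: 0.641
finger_force: 0.0
```

Request:
carry_out(
  commands=[
    [[0, 0, -0.02], [0, 0, 0], 0.06],
    [[0, 0, -0.07], [0, 0, 0], 0.06],
    [[0, 0, -0.12], [0, 0, 0], 0.06],
    [[0, 0, -0.15], [0, 0, 0], 0.06],
    [[0, 0, -0.15], [0, 0, 0], 0.06],
  ],
)

```text
time_s: 32.33
position: [0.5193, -0.3346, 0.1615]
tcp_rot: [179.8, -14.8, 105.0]
contact_force: [-0.6, -0.4, -1.1]
finger_gap: 0.644
finger_force: 0.0
```

Run:
```python
from h import *
plan(pick("D",.12),pick("D",.03),pick("D"))
s=snap("side","6");print(brass(s,(410,540,170,300)))
t=snap("top","6")
a=cv2.resize(t["image"][170:370,120:420],(600,400),interpolation=cv2.INTER_CUBIC);cv2.imwrite("pics/s6.png",s["image"])
```

```text
at [ 0.5193 -0.3346  0.1615] [179.8 -14.8 105. ] F [-0.6 -0.4 -1.1] gap 59.9 j [ 22.  44.  27.  81. -27.  74.  70.] t 32.325
-> [0.5286 0.0189 0.143 ] shift [0.323  0.1003 0.1049] turn [  1.4 -44.7   9. ]
-> [ 0.5333 -0.0258  0.065 ] shift [ 0.   -0.    0.09] turn [0. 0. 0.]
-> [ 0.5349 -0.0407  0.0391] shift [-0.    0.    0.03] turn [0. 0. 0.]
[(array([451.57777778, 245.95555556]), np.int32(45)), (array([498.56521739, 265.        ]), np.int32(46))]
```

View pics/s6.png

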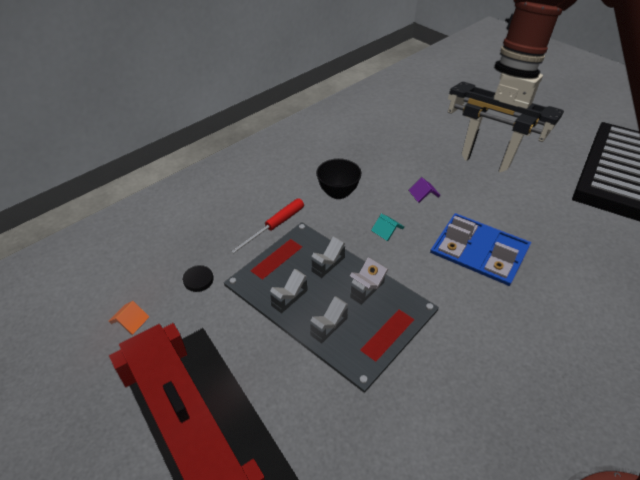

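The tray holds A (bush at (452,246)), B (499,265) and C behind A. D is still in the die at (370,275), and the bridge is on the mat.

Request:
carry_out(
  commands=[
    [[0.05, 0.015, 0.002], [0.2, -7, 1.4], 0.06],
    [[0.1, 0.031, 0.015], [0.4, -14, 2.8], 0.06],
    [[0.15, 0.046, 0.033], [0.6, -21, 4.2], 0.06],
    [[0.2, 0.062, 0.052], [0.8, -28, 5.6], 0.06],
    [[0.25, 0.077, 0.075], [1.1, -35, 7], 0.06],
  ],
)

```text
time_s: 33.05
position: [0.5243, -0.0584, 0.151]
tcp_rot: [-179.2, 20.2, 98.4]
contact_force: [1.3, 0.4, -0.9]
finger_gap: 0.647
finger_force: 0.0
```

Run:
```python
from h import *
plan(pick("D",.1),pick("D",.03),pick("D"))
```

```text
at [ 0.5243 -0.0584  0.151 ] [-179.2   20.2   98.4] F [ 1.3  0.4 -0.9] gap 60.2 j [-39.  38.  49. 111. -12.  40.  20.] t 33.05
-> [0.5296 0.009  0.1257] shift [0.0706 0.015  0.0008] turn [ 0.2 -9.8  2.2]
-> [ 0.5333 -0.0258  0.065 ] shift [ 0.   -0.    0.07] turn [0. 0. 0.]
-> [ 0.5349 -0.0407  0.0391] shift [-0.    0.    0.03] turn [0. 0. 0.]
```

Request:
carry_out(
  commands=[
    [[0.035, 0.008, -0.01], [0, -5, 1.1], 0.06],
    [[0.07, 0.015, -0.005], [0, -9.8, 2.2], 0.06],
    [[0.07, 0.015, 0.001], [0, -9.8, 2.2], 0.06],
    [[0.07, 0.015, 0.001], [0, -9.8, 2.2], 0.06],
    [[0.07, 0.015, 0.001], [0, -9.8, 2.2], 0.06],
  ],
)

```text
time_s: 33.67
position: [0.53, 0.0038, 0.1274]
tcp_rot: [179.8, 29.8, 95.8]
contact_force: [0.2, 0.6, 0.3]
finger_gap: 0.65
finger_force: 0.0
```

Run:
```python
from h import *
plan(pick("D",.1),pick("D",.03),pick("D"))
```

```text
at [0.53   0.0038 0.1274] [179.8  29.8  95.8] F [0.2 0.6 0.3] gap 60.4 j [-52.  47.  55. 110. -11.  40.   7.] t 33.675
-> [0.5296 0.009  0.1257] shift [ 0.0054  0.0001 -0.001 ] turn [ 0.  -0.2 -0.3]
-> [ 0.5333 -0.0258  0.065 ] shift [ 0.   -0.    0.07] turn [0. 0. 0.]
-> [ 0.5349 -0.0407  0.0391] shift [-0.    0.    0.03] turn [0. 0. 0.]
```

Request:
carry_out(
  commands=[
    [[0.005, 0, 0.02], [0, 0, 0], 0.06],
    [[0.005, 0, 0.05], [0, 0, 0], 0.06],
    [[0.005, 0, 0.069], [0, 0, 0], 0.06],
    [[0.005, 0, 0.069], [0, 0, 0], 0.06],
    [[0.005, 0, 0.069], [0, 0, 0], 0.06],
  ],
)

```text
time_s: 34.3
position: [0.5344, -0.0242, 0.0655]
tcp_rot: [179.7, 29.8, 95.9]
contact_force: [0.1, -0.3, 0.1]
finger_gap: 0.645
finger_force: 0.0
```

Request:
carry_out(
  commands=[
    [[0, 0, 0], [0, 0, 0], 0.06],
    [[0, 0, 0], [0, 0, 0], 0.06],
    [[0, 0, 0], [0, 0, 0], 0.06],
  ],
)

```text
time_s: 34.67
position: [0.534, -0.0233, 0.0646]
tcp_rot: [179.8, 29.8, 96.0]
contact_force: [-0.8, -0.1, -0.5]
finger_gap: 0.649
finger_force: 0.0
```

Run:
```python
from h import *
plan(pick("D"))
```

```text
at [ 0.534  -0.0233  0.0646] [179.8  29.8  96. ] F [-0.8 -0.1 -0.5] gap 60.4 j [-46.  52.  50. 112. -14.  31.   9.] t 34.675
-> [ 0.5349 -0.0407  0.0391] shift [-0.0024 -0.0011  0.0309] turn [ 0.2 -0.2 -0. ]
```

Request:
carry_out(
  commands=[
    [[-0.0024, -0.001, 0.015], [0, 0, 0], 0.06],
    [[-0.0024, -0.001, 0.03], [0, 0, 0], 0.06],
    [[-0.0024, -0.001, 0.0305], [0, 0, 0], 0.06],
    [[-0.0024, -0.001, 0.0305], [0, 0, 0], 0.06],
    [[-0.0024, -0.001, 0.0305], [0, 0, 0], 0.06],
  ],
)

```text
time_s: 35.3
position: [0.5351, -0.0407, 0.0393]
tcp_rot: [179.8, 29.8, 96.0]
contact_force: [-0.6, 0.4, 0.0]
finger_gap: 0.647
finger_force: 0.0
```

Request:
carry_out(
  commands=[
    [[0, 0, 0], [0, 0, 0], 0.05],
    [[0, 0, 0], [0, 0, 0], 0.04],
    [[0, 0, 0], [0, 0, 0], 0.03],
    [[0, 0, 0], [0, 0, 0], 0.03],
    [[0, 0, 0], [0, 0, 0], 0.03],
  ],
)

```text
time_s: 35.92
position: [0.5352, -0.0406, 0.0393]
tcp_rot: [179.8, 29.8, 96.0]
contact_force: [-0.8, 2.3, 2.4]
finger_gap: 0.473
finger_force: 30.0
```

Request:
carry_out(
  commands=[
    [[0, 0, 0], [0, 0, 0], 0.03],
    [[-0.015, 0, -0.026], [0, 0, 0], 0.03],
    [[-0.03, 0, -0.052], [0, 0, 0], 0.03],
    [[-0.06, 0, -0.104], [0, 0, 0], 0.03],
    [[-0.06, 0, -0.104], [0, 0, 0], 0.03],
  ],
)

```text
time_s: 36.55
position: [0.5363, -0.0424, 0.1628]
tcp_rot: [179.4, 29.8, 95.7]
contact_force: [-0.5, -0.7, -2.2]
finger_gap: 0.465
finger_force: 30.0
```

Run:
```python
from h import *
plan(place("D",.14),place("D",.03),place("D"))
```

```text
at [ 0.5363 -0.0424  0.1628] [179.4  29.8  95.7] F [-0.5 -0.7 -2.2] gap 43.3 j [-49.  44.  57. 109.  -9.  41.  11.] t 36.55
-> [ 0.4162 -0.3205  0.1548] shift [-0.2258 -0.1487  0.1368] turn [-0.6 44.8 -9.2]
-> [ 0.4162 -0.3205  0.0448] shift [-0.0285 -0.      0.1063] turn [0. 0. 0.]
-> [ 0.4162 -0.3205  0.0148] shift [-0.0078 -0.      0.029 ] turn [0. 0. 0.]
```

Request:
carry_out(
  commands=[
    [[-0.045, -0.03, 0.02], [0, 9, -1.9], 0.03],
    [[-0.09, -0.06, 0.043], [-0.3, 18, -3.7], 0.03],
    [[-0.135, -0.09, 0.073], [-0.4, 27, -5.6], 0.03],
    [[-0.18, -0.12, 0.103], [-0.6, 36, -7.4], 0.03],
    [[-0.226, -0.149, 0.137], [-0.6, 44.8, -9.2], 0.03],
  ],
)

```text
time_s: 37.17
position: [0.4303, -0.2802, 0.1545]
tcp_rot: [-179.3, -13.0, 104.7]
contact_force: [2.4, -0.7, -0.6]
finger_gap: 0.468
finger_force: 30.0
```

Request:
carry_out(
  commands=[
    [[0, 0, 0], [0, 0, 0], 0.03],
    [[0, 0, 0], [0, 0, 0], 0.03],
    [[0, 0, 0], [0, 0, 0], 0.03],
  ],
)

```text
time_s: 37.55
position: [0.431, -0.2781, 0.1542]
tcp_rot: [-179.1, -12.7, 104.6]
contact_force: [0.3, 0.8, -0.7]
finger_gap: 0.469
finger_force: 30.0
```

Run:
```python
from h import *
plan(place("D",.14),place("D",.03),place("D"))
```

```text
at [ 0.431  -0.2781  0.1542] [-179.1  -12.7  104.6] F [ 0.3  0.8 -0.7] gap 43.6 j [ 19.  35.  25. 101. -23.  61.  70.] t 37.55
-> [ 0.4162 -0.3205  0.1548] shift [-0.0362 -0.0252 -0.0084] turn [-0.8  2.3 -0.4]
-> [ 0.4162 -0.3205  0.0448] shift [-0.0285 -0.      0.1063] turn [0. 0. 0.]
-> [ 0.4162 -0.3205  0.0148] shift [-0.0078 -0.      0.029 ] turn [0. 0. 0.]
```

Request:
carry_out(
  commands=[
    [[-0.036, -0.025, -0.008], [-0.8, 2.3, -0.4], 0.03],
    [[-0.036, -0.025, -0.008], [-0.8, 2.3, -0.4], 0.03],
    [[-0.036, -0.025, -0.008], [-0.8, 2.3, -0.4], 0.03],
    [[-0.036, -0.025, -0.008], [-0.8, 2.3, -0.4], 0.03],
  ],
)

```text
time_s: 38.05
position: [0.4167, -0.3206, 0.1553]
tcp_rot: [180.0, -14.9, 105.0]
contact_force: [0.2, -0.3, -1.0]
finger_gap: 0.471
finger_force: 30.0
```

Request:
carry_out(
  commands=[
    [[-0.01, 0, 0.037], [0, 0, 0], 0.03],
    [[-0.02, 0, 0.075], [0, 0, 0], 0.03],
    [[-0.027, 0, 0.1], [0, 0, 0], 0.03],
    [[-0.027, 0, 0.1], [0, 0, 0], 0.03],
    [[-0.027, 0, 0.1], [0, 0, 0], 0.03],
  ],
)

```text
time_s: 38.67
position: [0.4163, -0.3237, 0.0527]
tcp_rot: [179.9, -14.8, 104.9]
contact_force: [-0.1, 0.0, -1.4]
finger_gap: 0.472
finger_force: 30.0
```

Request:
carry_out(
  commands=[
    [[0, 0, 0], [0, 0, 0], 0.03],
    [[0, 0, 0], [0, 0, 0], 0.03],
  ],
)

```text
time_s: 38.92
position: [0.4159, -0.3242, 0.0528]
tcp_rot: [179.9, -14.7, 104.8]
contact_force: [-0.0, -0.1, -1.1]
finger_gap: 0.467
finger_force: 30.0
```

Run:
```python
from h import *
plan(place("D"))
```

```text
at [ 0.4159 -0.3242  0.0528] [179.9 -14.7 104.8] F [-0.  -0.1 -1.1] gap 43.4 j [ 28.  44.  22. 101. -28.  53.  80.] t 38.925
-> [ 0.4162 -0.3205  0.0148] shift [-0.0062  0.0012  0.0376] turn [ 0.1  0.3 -0.2]
```

Request:
carry_out(
  commands=[
    [[-0.002, 0.001, 0.015], [0, 0.3, 0], 0.03],
    [[-0.004, 0.001, 0.028], [0, 0.3, 0], 0.03],
    [[-0.005, 0.001, 0.034], [0, 0.3, 0], 0.03],
    [[-0.006, 0.001, 0.0355], [0, 0.3, 0], 0.03],
    [[-0.006, 0.001, 0.0355], [0, 0.3, 0], 0.03],
  ],
)

```text
time_s: 39.55
position: [0.4155, -0.3207, 0.0159]
tcp_rot: [-180.0, -15.1, 104.7]
contact_force: [-0.6, -0.1, -0.7]
finger_gap: 0.469
finger_force: 30.0
```

Run:
```python
from h import *
plan(place("D"))
```

```text
at [ 0.4155 -0.3207  0.0159] [-180.   -15.1  104.7] F [-0.6 -0.1 -0.7] gap 43.6 j [ 28.  48.  20. 102. -30.  50.  82.] t 39.55
-> [ 0.4162 -0.3205  0.0148] shift [-0.0003  0.0007  0.001 ] turn [ 0.1 -0.1 -0.3]
```

Request:
carry_out(
  commands=[
    [[0, 0, 0.0005], [0, 0, 0], 0.03],
    [[0, 0, 0.001], [0, 0, 0], 0.03],
    [[0, 0, 0.0015], [0, 0, 0], 0.03],
    [[0, 0, 0.0015], [0, 0, 0], 0.03],
  ],
)

```text
time_s: 40.05
position: [0.4154, -0.32, 0.0145]
tcp_rot: [180.0, -15.1, 104.8]
contact_force: [-0.1, 0.0, -1.6]
finger_gap: 0.47
finger_force: 30.0
```

Request:
carry_out(
  commands=[
    [[0, 0, 0], [0, 0, 0], 0.05],
    [[0, 0, 0], [0, 0, 0], 0.06],
    [[0, 0, 0], [0, 0, 0], 0.06],
    [[0, 0, 0], [0, 0, 0], 0.06],
    [[0, 0, 0], [0, 0, 0], 0.06],
  ],
)

```text
time_s: 40.67
position: [0.4154, -0.32, 0.0145]
tcp_rot: [-180.0, -15.1, 104.8]
contact_force: [0.2, 0.7, -0.9]
finger_gap: 0.649
finger_force: 0.0
```

Request:
carry_out(
  commands=[
    [[0, 0, -0.02], [0, 0, 0], 0.06],
    [[0, 0, -0.07], [0, 0, 0], 0.06],
    [[0, 0, -0.12], [0, 0, 0], 0.06],
    [[0, 0, -0.18], [0, 0, 0], 0.06],
    [[0, 0, -0.2], [0, 0, 0], 0.06],
  ],
)

```text
time_s: 41.3
position: [0.4294, -0.3731, 0.2114]
tcp_rot: [179.8, -14.7, 104.8]
contact_force: [0.3, 0.3, -1.0]
finger_gap: 0.644
finger_force: 0.0
```

Run:
```python
from h import *
plan(place("D"))
snap("side","7");c=snap("top","7")
h=hsv(c);H,S,V=[h[...,i].astype(int) for i in range(3)]
cv2.imwrite("pics/m7.png",np.hstack([cv2.resize(c["image"][190:380,110:250],None,fx=3,fy=3,interpolation=cv2.INTER_CUBIC),cv2.resize(load("side7")["image"][200:300,410:545],(380,570),interpolation=cv2.INTER_CUBIC)]))
red=((H<8)|(H>172))&(S>150);w=np.zeros_like(red);w[195:375,115:245]=red[195:375,115:245]
print(rect(c,w,.074))
```

```text
at [ 0.4294 -0.3731  0.2114] [179.8 -14.7 104.8] F [ 0.3  0.3 -1. ] gap 59.9 j [ 28.  37.  26.  86. -22.  75.  75.] t 41.3
-> [ 0.4162 -0.3205  0.0148] shift [0.0024 0.     0.2039] turn [ 0.2  0.3 -0.3]
(array([0.53684753, 0.33565613]), 308.81439208984375, 121.44221496582031, -8.259246826171875)
```

View pics/m7.png

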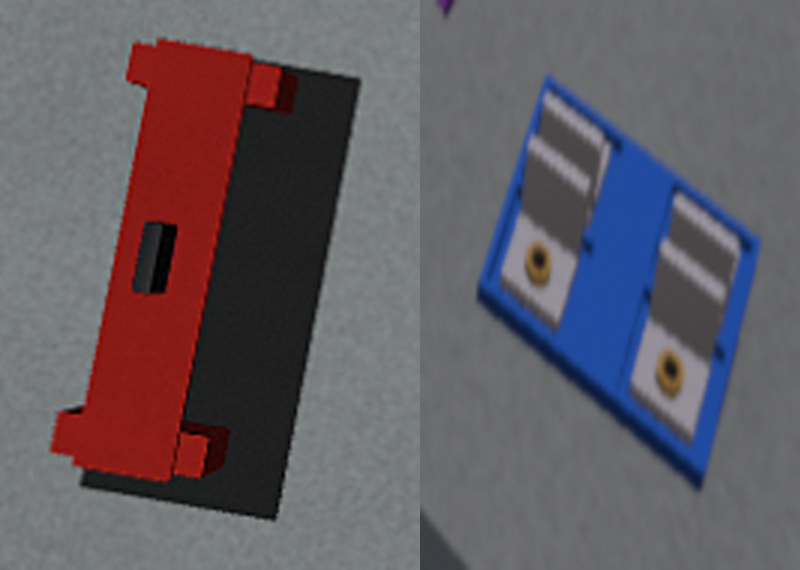

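The bridge was knocked about 28 mm: its beam now sits over the mat's left edge, with the fin at about (160,276) in the top view. The tray has four upright brackets with bushes at about (451,246) and (499,265), and C and D behind them. I measure the bridge again.

Run:
```python
from h import *
c=load("top7")
print("fin top",plane(c,[[159.8,275.8]],.110))
q=np.array([[157,40],[252,54],[172,482],[75,465]])/3+[110,190]
P=plane(c,q,.074);print("beam",P.mean(0),P.round(4).tolist())
h=hsv(c);V=h[...,2].astype(int);print(V[264:290:2,152:172])
s=load("side7")
for p in([.536,.346,.110],[.536,.343,.110]): print(proj(s,p),proj(c,p))
hs=hsv(s)
cv2.imwrite("pics/b7.png",cv2.resize(s["image"][320:480,90:310],(800,582),interpolation=cv2.INTER_CUBIC))
```

```text
fin top [[0.53817393 0.34280643 0.11      ]]
beam [0.53806012 0.34298748 0.074     ] [[0.6944, 0.3566, 0.074], [0.6863, 0.2879, 0.074], [0.3807, 0.3294, 0.074], [0.3908, 0.398, 0.074]]
[[133 133 134 135 137 145  46  32  25  32  26  24  50  89  85 118 116 139
  137 134]
 [136 134 134 135 141 107  33  36  36  40  42  45  10   3   3   3   3 118
  138 136]
 [135 136 135 137 145  66  35  36  40  42  47  29   9   4   7   4  24 145
  140 137]
 [133 134 135 140 138  47  36  34  38  43  51  12   5  10   8   2 109 142
  136 138]
 [133 133 137 142 101  36  37  39  41  45  39   2   9   8   6   1 149 142
  137 137]
 [133 133 137 146  35  35  37  41  42  52  23   3   6   2   2  42 146 140
  136 135]
 [133 137 138 103  34  35  38  42  46  49   5   7   8   9   4 124 144 140
  137 135]
 [136 140 144  59  39  39  39  44  49  33   3   7   7   5  26 148 140 137
  137 136]
 [137 143 147  37  39  39  41  45  53  14   3   6   4   7  80 144 138 136
  137 137]
 [137 141  97  42  38  41  42  48  40   0   7   6   9   4 156 143 137 137
  137 136]
 [137 141  37  39  41  41  45  55  22   0   6  10   7  39 151 141 136 134
  136 137]
 [138 137  42  39  37  45  48  52   3   3  11   3   3 111 145 139 136 137
  137 136]
 [135 137 140 143 146 146 112 116 120 121 120 118 148 144 140 139 139 139
  138 137]]
[[175.59594757 396.88845953]] [[158.19550418 276.80861459]]
[[177.46006911 395.52347063]] [[159.64987186 276.84835396]]
```

View pics/b7.png

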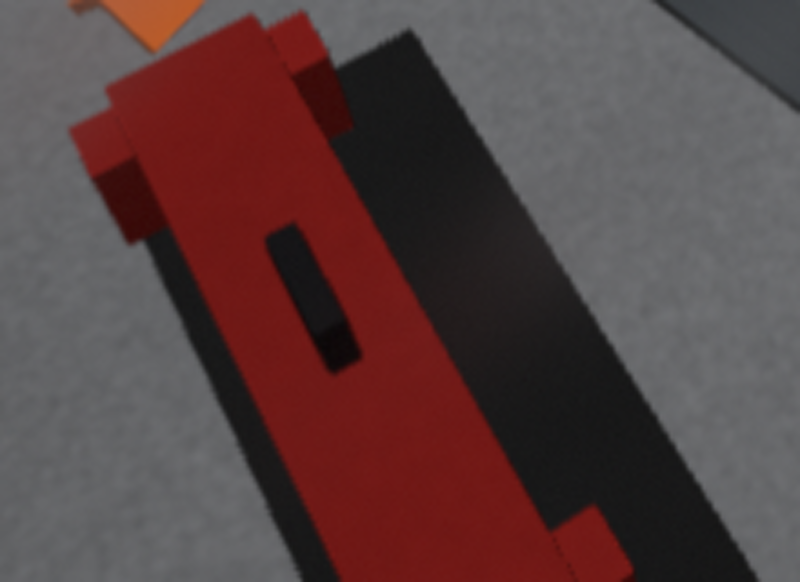

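The side view agrees: the fin top is at about (174,396), the bridge is flat and parallel to the mat, at (0.538, 0.343) with yaw −8.3°.

Run:
```python
from h import *
Q=Rn.from_euler("xyz",[180,0,171.7],degrees=True);Q0=Rn.from_euler("xyz",[180,0,104.8],degrees=True)
plan((np.array([.4294,-.3731,.24]),Q0),(np.array([.49,0,.24]),Rn.from_euler("xyz",[180,0,135],degrees=True)),(np.array([.538,.343,.24]),Q))
```

```text
at [ 0.4293 -0.3724  0.21  ] [179.8 -14.8 104.8] F [ 0.5  0.1 -0.5] gap 59.8 j [ 28.  37.  26.  86. -22.  75.  75.] t 41.4
-> [ 0.4294 -0.3731  0.24  ] shift [ 0.007  -0.     -0.0292] turn [  0.2 -14.8  -0.1]
-> [0.49 0.   0.24] shift [0.3452 0.1539 0.    ] turn [  0.    0.  -30.2]
-> [0.538 0.343 0.24 ] shift [0.2086 0.2765 0.    ] turn [  0.    0.  -36.7]
```

Request:
carry_out(
  commands=[
    [[0.007, 0, -0.029], [0, -7.5, 0], 0.06],
    [[0.007, 0, -0.029], [0, -14.8, 0], 0.06],
    [[0.007, 0, -0.029], [0, -14.8, 0], 0.06],
  ],
)

```text
time_s: 41.78
position: [0.4287, -0.3678, 0.2364]
tcp_rot: [-180.0, -0.6, 105.0]
contact_force: [-0.6, -0.1, -0.4]
finger_gap: 0.649
finger_force: 0.0
```

Request:
carry_out(
  commands=[
    [[0.05, 0.022, 0], [0, 0, -4], 0.06],
    [[0.1, 0.044, 0], [0, 0, -8], 0.06],
    [[0.15, 0.067, 0], [0, 0, -13], 0.06],
    [[0.2, 0.09, 0], [0, 0, -17], 0.06],
    [[0.25, 0.112, 0], [0, 0, -22], 0.06],
  ],
)

```text
time_s: 42.4
position: [0.4735, -0.0997, 0.2377]
tcp_rot: [-180.0, -0.5, 126.9]
contact_force: [1.1, 0.0, 0.1]
finger_gap: 0.648
finger_force: 0.0
```

Run:
```python
from h import *
Q=Rn.from_euler("xyz",[180,0,171.7],degrees=True)
plan((np.array([.538,.343,.24]),Q),(np.array([.538,.343,.081]),Q))
```

```text
at [ 0.4735 -0.0997  0.2377] [-180.    -0.5  126.9] F [1.1 0.  0.1] gap 60.3 j [ -8.  21.  24. 107. -10.  55.  58.] t 42.4
-> [0.538 0.343 0.24 ] shift [3.156e-01 3.172e-01 2.000e-04] turn [  0.2  -0.4 -44.8]
-> [0.538 0.343 0.081] shift [-0.    -0.     0.159] turn [0. 0. 0.]
```

Request:
carry_out(
  commands=[
    [[0.04, 0.04, 0], [0, 0, -7], 0.06],
    [[0.08, 0.08, 0], [0, 0, -14], 0.06],
    [[0.12, 0.12, 0], [0, 0, -21], 0.06],
    [[0.16, 0.16, 0], [0, 0, -28], 0.06],
    [[0.2, 0.2, 0], [0, 0, -35], 0.06],
  ],
)

```text
time_s: 43.02
position: [0.5142, 0.1799, 0.2389]
tcp_rot: [179.8, -0.4, 161.9]
contact_force: [0.8, -0.7, 0.4]
finger_gap: 0.643
finger_force: 0.0
```

Run:
```python
from h import *
Q=Rn.from_euler("xyz",[180,0,171.7],degrees=True)
plan((np.array([.538,.343,.24]),Q),(np.array([.538,.343,.081]),Q))
```

```text
at [0.5142 0.1799 0.2389] [179.8  -0.4 161.9] F [ 0.8 -0.7  0.4] gap 59.8 j [-29.  25.  11.  98.  -6.  58.  56.] t 43.025
-> [0.538 0.343 0.24 ] shift [ 0.028   0.1625 -0.0005] turn [ 0.2 -0.4 -9.8]
-> [0.538 0.343 0.081] shift [-0.    -0.     0.159] turn [0. 0. 0.]
```

Request:
carry_out(
  commands=[
    [[0.009, 0.054, 0], [0, 0, -3], 0.06],
    [[0.018, 0.108, 0], [0, -0.4, -6], 0.06],
    [[0.028, 0.162, 0], [0, -0.4, -9.8], 0.06],
    [[0.028, 0.162, 0], [0, -0.4, -9.8], 0.06],
    [[0.028, 0.162, 0], [0, -0.4, -9.8], 0.06],
  ],
)

```text
time_s: 43.65
position: [0.5385, 0.3397, 0.2394]
tcp_rot: [179.9, 0.1, 171.5]
contact_force: [0.4, -1.0, -0.5]
finger_gap: 0.647
finger_force: 0.0
```

Request:
carry_out(
  commands=[
    [[0, 0, 0.04], [0, 0, 0], 0.06],
    [[0, 0, 0.08], [0, 0, 0], 0.06],
    [[0, 0, 0.09], [0, 0, 0], 0.06],
    [[0, 0, 0.09], [0, 0, 0], 0.06],
    [[0, 0, 0.09], [0, 0, 0], 0.06],
  ],
)

```text
time_s: 44.28
position: [0.54, 0.3419, 0.1532]
tcp_rot: [179.6, 0.4, 171.5]
contact_force: [-0.2, 0.9, 0.1]
finger_gap: 0.646
finger_force: 0.0
```

Run:
```python
from h import *
Q=Rn.from_euler("xyz",[180,0,171.7],degrees=True)
plan((np.array([.538,.343,.081]),Q))
```

```text
at [0.54   0.3419 0.1532] [179.6   0.4 171.5] F [-0.2  0.9  0.1] gap 60.1 j [-39.  38.   7.  89.  -6.  53.  52.] t 44.275
-> [0.538 0.343 0.081] shift [0.0026 0.0003 0.0721] turn [ 0.4  0.4 -0.2]
```

Request:
carry_out(
  commands=[
    [[0.0026, 0, 0.03], [0.4, 0.4, -0.2], 0.06],
    [[0.0026, 0, 0.055], [0.4, 0.4, -0.2], 0.06],
    [[0.0026, 0, 0.07], [0.4, 0.4, -0.2], 0.06],
    [[0.0026, 0, 0.07], [0.4, 0.4, -0.2], 0.06],
    [[0.0026, 0, 0.07], [0.4, 0.4, -0.2], 0.06],
  ],
  force=45,
)

```text
time_s: 44.9
position: [0.5374, 0.343, 0.0825]
tcp_rot: [-180.0, -0.0, 171.8]
contact_force: [-0.8, -0.5, 0.5]
finger_gap: 0.648
finger_force: 0.0
```

Request:
carry_out(
  commands=[
    [[0, 0, 0], [0, 0, 0], 0.04],
    [[0, 0, 0], [0, 0, 0], 0.02],
    [[0, 0, 0], [0, 0, 0], 0],
    [[0, 0, 0], [0, 0, 0], 0],
    [[0, 0, 0], [0, 0, 0], 0],
  ],
)

```text
time_s: 45.52
position: [0.5369, 0.3456, 0.0819]
tcp_rot: [179.8, -0.0, 171.8]
contact_force: [1.4, 5.3, 3.1]
finger_gap: 0.155
finger_force: 2.8
```

Request:
carry_out(
  commands=[
    [[0, 0, 0], [0, 0, 0], 0],
    [[0, 0, 0], [0, 0, 0], 0],
    [[0, 0, 0], [0, 0, 0], 0],
  ],
)

```text
time_s: 45.9
position: [0.5362, 0.3435, 0.0814]
tcp_rot: [-179.9, -0.1, 171.8]
contact_force: [-0.5, 4.7, 3.4]
finger_gap: 0.148
finger_force: 45.0
```

Run:
```python
from h import *
Q=Rn.from_euler("xyz",[180,0,171.7],degrees=True)
plan((np.array([.538,.343,.081]),Q))
```

```text
at [0.5362 0.3435 0.0814] [-1.799e+02 -1.000e-01  1.718e+02] F [-0.5  4.7  3.4] gap 13.7 j [-38.  43.   6.  92.  -6.  46.  53.] t 45.9
-> [0.538 0.343 0.081] shift [-0.0018 -0.0003  0.0003] turn [-0.1 -0.1  0.1]
```

Request:
carry_out(
  commands=[
    [[0, 0, -0.01], [0, 0, 0], 0],
    [[0, 0, -0.03], [0, 0, 0], 0],
    [[0, 0, -0.08], [0, 0, 0], 0],
    [[0, 0, -0.12], [0, 0, 0], 0],
    [[0, 0, -0.12], [0, 0, 0], 0],
  ],
)

```text
time_s: 46.52
position: [0.5387, 0.3412, 0.2037]
tcp_rot: [-179.9, 0.2, 171.6]
contact_force: [-0.1, 0.2, -6.6]
finger_gap: 0.144
finger_force: 45.0
```

Run:
```python
from h import *
Q=Rn.from_euler("xyz",[180,0,186.06],degrees=True)
plan((np.array([.5762,.0106,.2]),Q),(np.array([.5762,.0106,.12]),Q))
```

```text
at [0.5387 0.3412 0.2037] [-179.9    0.2  171.6] F [-0.1  0.2 -6.6] gap 13.4 j [-39.  35.   8.  85.  -5.  60.  52.] t 46.525
-> [0.5762 0.0106 0.2   ] shift [-0.0852 -0.3216  0.0043] turn [ -0.1   0.2 -14.4]
-> [0.5762 0.0106 0.12  ] shift [-0.   -0.    0.08] turn [0. 0. 0.]
```

Request:
carry_out(
  commands=[
    [[-0.013, -0.048, 0], [0, 0, -2], 0],
    [[-0.027, -0.1, 0], [0, 0, -4.5], 0],
    [[-0.04, -0.15, 0], [0, 0, -7], 0],
    [[-0.053, -0.2, 0], [0, 0, -9.3], 0],
    [[-0.066, -0.25, 0], [0, 0, -11.5], 0],
  ],
)

```text
time_s: 47.15
position: [0.5635, 0.0825, 0.1982]
tcp_rot: [-179.8, -0.6, -176.7]
contact_force: [0.5, 0.1, -5.7]
finger_gap: 0.148
finger_force: 45.0
```

Request:
carry_out(
  commands=[
    [[0, 0, 0], [0, 0, 0], 0],
    [[0, 0, 0], [0, 0, 0], 0],
  ],
)

```text
time_s: 47.4
position: [0.5641, 0.0851, 0.199]
tcp_rot: [-179.9, -0.5, -176.8]
contact_force: [0.1, 0.6, -5.1]
finger_gap: 0.146
finger_force: 45.0
```

Run:
```python
from h import *
Q=Rn.from_euler("xyz",[180,0,186.06],degrees=True)
plan((np.array([.5762,.0106,.2]),Q),(np.array([.5762,.0106,.12]),Q))
```

```text
at [0.5641 0.0851 0.199 ] [-179.9   -0.5 -176.8] F [ 0.1  0.6 -5.1] gap 13.6 j [-14.  30.   5.  96.  -3.  55.  85.] t 47.4
-> [0.5762 0.0106 0.2   ] shift [-0.008  -0.075  -0.0009] turn [-0.1 -0.5 -2.9]
-> [0.5762 0.0106 0.12  ] shift [-0.   -0.    0.08] turn [0. 0. 0.]
```

Request:
carry_out(
  commands=[
    [[-0.004, -0.04, 0], [0, -0.5, -1.5], 0],
    [[-0.008, -0.075, 0], [0, -0.5, -2.9], 0],
    [[-0.008, -0.075, 0], [0, -0.5, -2.9], 0],
    [[-0.008, -0.075, 0], [0, -0.5, -2.9], 0],
    [[-0.008, -0.075, 0], [0, -0.5, -2.9], 0],
  ],
)

```text
time_s: 48.02
position: [0.5779, 0.0141, 0.2011]
tcp_rot: [-180.0, 0.3, -173.6]
contact_force: [0.5, -0.4, -5.0]
finger_gap: 0.146
finger_force: 45.0
```

Request:
carry_out(
  commands=[
    [[0, 0, 0.03], [0, 0, 0], 0],
    [[0, 0, 0.06], [0, 0, 0], 0],
    [[0, 0, 0.085], [0, 0, 0], 0],
    [[0, 0, 0.09], [0, 0, 0], 0],
    [[0, 0, 0.09], [0, 0, 0], 0],
  ],
)

```text
time_s: 48.65
position: [0.5794, 0.0122, 0.112]
tcp_rot: [-179.9, 0.4, -173.8]
contact_force: [-0.6, -0.4, -5.5]
finger_gap: 0.149
finger_force: 45.0
```

Request:
carry_out(
  commands=[
    [[0, 0, 0], [0, 0, 0], 0],
    [[0, 0, 0], [0, 0, 0], 0],
    [[0, 0, 0], [0, 0, 0], 0],
  ],
)

```text
time_s: 49.02
position: [0.5793, 0.0114, 0.1123]
tcp_rot: [-179.9, 0.4, -173.8]
contact_force: [0.3, -0.6, -5.7]
finger_gap: 0.148
finger_force: 45.0
```

Run:
```python
from h import *
Q=Rn.from_euler("xyz",[180,0,186.06],degrees=True)
plan((np.array([.5762,.0106,.0894]),Q))
```

```text
at [0.5793 0.0114 0.1123] [-179.9    0.4 -173.8] F [ 0.3 -0.6 -5.7] gap 13.8 j [ -6.  36.   4. 101.  -3.  43.  96.] t 49.025
-> [0.5762 0.0106 0.0894] shift [ 0.0033 -0.0004  0.0229] turn [-0.1  0.4  0.1]
```

Request:
carry_out(
  commands=[
    [[0.003, 0, 0.008], [0, 0.4, 0], 0],
    [[0.003, 0, 0.014], [0, 0.4, 0], 0],
    [[0.003, 0, 0.019], [0, 0.4, 0], 0],
    [[0.003, 0, 0.019], [0, 0.4, 0], 0],
    [[0.003, 0, 0.019], [0, 0.4, 0], 0],
  ],
)

```text
time_s: 49.65
position: [0.5764, 0.011, 0.0927]
tcp_rot: [-179.9, -0.0, -173.8]
contact_force: [0.4, 1.7, -5.9]
finger_gap: 0.147
finger_force: 45.0
```

Request:
carry_out(
  commands=[
    [[0, 0, 0], [0, 0, 0], 0],
    [[0, 0, 0], [0, 0, 0], 0],
    [[0, 0, 0], [0, 0, 0], 0],
  ],
)

```text
time_s: 50.02
position: [0.5762, 0.011, 0.0928]
tcp_rot: [-179.9, -0.0, -173.8]
contact_force: [0.5, 0.7, -5.9]
finger_gap: 0.145
finger_force: 45.0
```

Run:
```python
from h import *
Q=Rn.from_euler("xyz",[180,0,186.06],degrees=True)
plan((np.array([.5762,.0106,.0894]),Q))
c=snap("top","8");s=snap("side","8")
a=cv2.resize(c["image"][175:350,255:390],(445,577),interpolation=cv2.INTER_CUBIC);b=cv2.resize(s["image"][205:395,220:440],(355,577*1),interpolation=cv2.INTER_CUBIC)
cv2.imwrite("pics/h8.png",np.hstack([a,b]))
ex,n=frame(DIE)
h=hsv(c);H,S=h[...,0].astype(int),h[...,1].astype(int);red=((H<8)|(H>172))&(S>150)
for y0,y1 in((182,222),(300,345)):
    w=np.zeros_like(red);w[y0:y1,280:370]=red[y0:y1,280:370]
    ys,xs=np.nonzero(w);print(len(xs),xs.min(),xs.max(),ys.min(),ys.max())
```

```text
at [0.5762 0.011  0.0928] [-179.9   -0.  -173.8] F [ 0.5  0.7 -5.9] gap 13.5 j [ -6.  37.   4. 102.  -3.  41.  96.] t 50.025
-> [0.5762 0.0106 0.0894] shift [ 0.     -0.0004  0.0034] turn [-0.1 -0.   0.1]
1356 291 341 189 221
1076 285 351 300 344
```

View pics/h8.png

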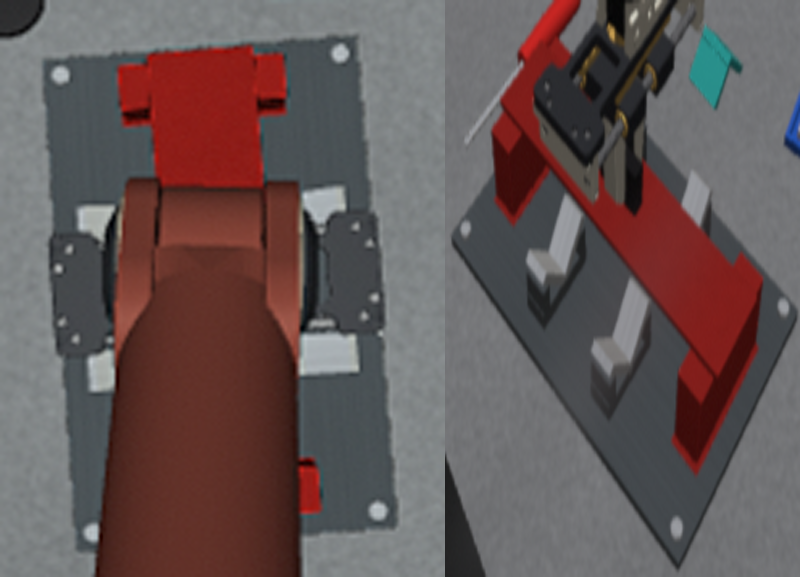

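Run:
```python
from h import *
c=load("top8");ex,n=frame(DIE)
h=hsv(c);H,S,V=[h[...,i].astype(int) for i in range(3)];red=(((H<8)|(H>172))&(S>150))
z=.0857-.0005
pts=[]
for x in range(304,331,2):   # far beam edge, subpixel via redness
    col=(c["image"][180:200,x,2].astype(float)-c["image"][180:200,x,1])
    t=(col[:4].mean()+col[-4:].mean())/2;i=np.argmax(col>t);pts.append((x,180+i-1+(t-col[i-1])/(col[i]-col[i-1])))
P=plane(c,pts,z)-DIE[0];print("far end x",(P@ex).round(4),(P@ex).mean())
L=[];Rr=[]
for y in range(212,228,2):
    row=(c["image"][y,290:345,2].astype(float)-c["image"][y,290:345,1]);t=row.max()/2;k=np.nonzero(row>t)[0]
    i,j=k[0],k[-1];L.append((290+i-1+(t-row[i-1])/(row[i]-row[i-1]),y));Rr.append((290+j+(row[j]-t)/(row[j]-row[j+1]),y))
for q in(L,Rr):
    P=plane(c,q,z)-DIE[0];X=P@ex;Y=P@n;f=np.polyfit(X,Y,1);print("edge slope deg",np.degrees(np.arctan(f[0])),"y at x",X.mean(),Y.mean())
# reference: same edge method on initial marks not needed
```

```text
far end x [0.1552 0.1554 0.1558 0.155  0.1549 0.1553 0.1553 0.1557 0.1559 0.1554
 0.155  0.1555 0.1554 0.1558] 0.15539690196757566
edge slope deg 20.102599204887316 y at x 0.09451090675227919 0.03659630958445524
edge slope deg -0.013976014521272685 y at x 0.0889704900778398 -0.03500222084401065
```

The camera puts the hovering bridge within about 0.5 mm of the mark centre and square to it, so I set it down.

Request:
carry_out(
  commands=[
    [[0, 0, 0.002], [0, 0, 0], 0],
    [[0, 0, 0.003], [0, 0, 0], 0],
    [[0, 0, 0.0035], [0, 0, 0], 0],
    [[0, 0, 0.0035], [0, 0, 0], 0],
  ],
)

```text
time_s: 50.62
position: [0.576, 0.011, 0.0893]
tcp_rot: [-179.9, -0.1, -173.8]
contact_force: [-0.6, 0.0, -4.1]
finger_gap: 0.147
finger_force: 45.0
```

Request:
carry_out(
  commands=[
    [[0, 0, 0.0005], [0, 0, 0], 0],
    [[0, 0, 0.001], [0, 0, 0], 0],
    [[0, 0, 0.001], [0, 0, 0], 0],
  ],
)

```text
time_s: 51.0
position: [0.576, 0.0111, 0.0892]
tcp_rot: [-179.9, -0.1, -173.8]
contact_force: [-3.4, 0.2, 5.2]
finger_gap: 0.144
finger_force: 45.0
```

Request:
carry_out(
  commands=[
    [[0, 0, 0], [0, 0, 0], 0.02],
    [[0, 0, 0], [0, 0, 0], 0.04],
    [[0, 0, 0], [0, 0, 0], 0.06],
    [[0, 0, 0], [0, 0, 0], 0.06],
    [[0, 0, 0], [0, 0, 0], 0.06],
  ],
)

```text
time_s: 51.62
position: [0.5763, 0.011, 0.0881]
tcp_rot: [-179.9, -0.1, -173.8]
contact_force: [0.9, 0.7, -0.1]
finger_gap: 0.597
finger_force: 0.0
```

Request:
carry_out(
  commands=[
    [[0, 0, -0.03], [0, 0, 0], 0.06],
    [[0, 0, -0.07], [0, 0, 0], 0.06],
    [[0, 0, -0.12], [0, 0, 0], 0.06],
    [[0, 0, -0.15], [0, 0, 0], 0.06],
    [[0, 0, -0.15], [0, 0, 0], 0.06],
  ],
)

```text
time_s: 52.25
position: [0.5779, 0.0113, 0.2408]
tcp_rot: [-179.9, 0.3, -173.8]
contact_force: [0.0, -0.2, -0.1]
finger_gap: 0.649
finger_force: 0.0
```

Request:
carry_out(
  commands=[
    [[0, 0.06, 0], [0, 0, 0], 0.06],
    [[0, 0.12, 0], [0, 0, 0], 0.06],
    [[0, 0.18, 0], [0, 0, 0], 0.06],
    [[0, 0.24, 0], [0, 0, 0], 0.06],
    [[0, 0.3, 0], [0, 0, 0], 0.06],
  ],
)

```text
time_s: 52.88
position: [0.543, 0.3109, 0.2358]
tcp_rot: [-179.8, -0.2, -173.8]
contact_force: [0.2, -0.3, -0.4]
finger_gap: 0.646
finger_force: 0.0
```

Run:
```python
from h import *
c=snap("top","9");s=snap("side","9")
print(bridge(c,(280,370,182,350),.012))
a=cv2.resize(c["image"][175:350,255:390],(445,577),interpolation=cv2.INTER_CUBIC);b=cv2.resize(s["image"][205:395,220:440],(355,577),interpolation=cv2.INTER_CUBIC)
cv2.imwrite("pics/f9.png",np.hstack([a,b]))
cv2.imwrite("pics/top9.png",c["image"])
```

```text
((array([0.57823016, 0.01029454]), 308.8575134277344, 108.37459564208984, 6.235249996185303), (array([0.57815051, 0.01041553]), 46.512203216552734, 12.198904037475586, 6.472318649291992), 132)
```

View pics/f9.png

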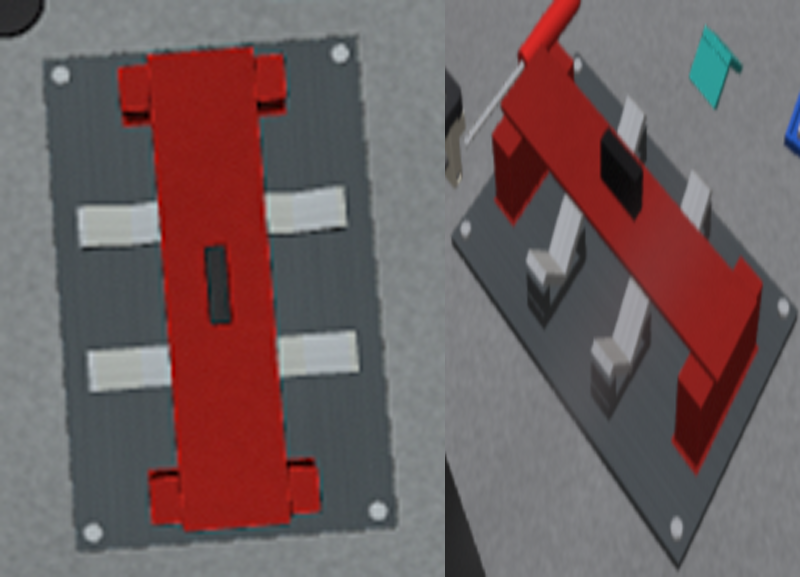

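View pics/top9.png

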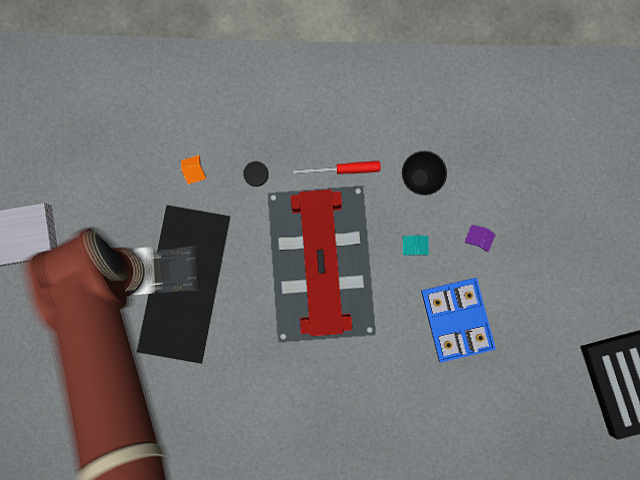

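The bridge is back on the die, within 1 mm of the mark centre and about 0.3° of yaw. The tray shows all four brackets in their pockets, bush up, at (438,302), (468,295), (449,345) and (479,338), and the screwdriver, cap and hopper are where they were. I settle the arm and hand in.

Request:
carry_out(
  commands=[
    [[0, 0, 0], [0, 0, 0], 0.06],
    [[0, 0, 0], [0, 0, 0], 0.06],
    [[0, 0, 0], [0, 0, 0], 0.06],
    [[0, 0, 0], [0, 0, 0], 0.06],
  ],
)

```text
time_s: 53.48
position: [0.5445, 0.3084, 0.2378]
tcp_rot: [-179.9, -0.0, -173.9]
contact_force: [-0.9, -1.1, -0.1]
finger_gap: 0.648
finger_force: 0.0
```

Run:
```python
from h import *
from bench import robot
c=snap("top","10");b=bridge(c,(280,370,182,350),.012);print(b)
if np.hypot(*(b[1][0]-DIE[0][:2]))<.0025: print(robot.sign_off())
```

```text
((array([0.57823016, 0.01029454]), 308.8575134277344, 108.37459564208984, 6.235249996185303), (array([0.57815051, 0.01041553]), 46.512203216552734, 12.198904037475586, 6.472318649291992), 133)
the job is handed in; nothing more can be done
None
```

I handed the job in at about 53 s: all four brackets are in the tray, bush up with the plain leg upright, and the bridge is back on its marks to within about 1 mm; the screwdriver, cap and hopper look unmoved in the last pictures.

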